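# Hang waxed mallet heads on the drying rail and seal the wax tub

## Task

Hang all the freshly waxed mallet heads up to dry: run the wheels of each one's trolley hanger into the open end of the drying rail and slide it along until the whole hanger is past the yellow line. Also close up the wax kit: put the wax applicator into the white tub and press the blue lid down on the tub until it is fully home and level all round. Leave the other things on the bench where they are.

Things in the scene. Friction and masses are not known exactly. Their poses are not given: they have to be found in the camera images.
- rail_mouth (a point): Drying rail: straight aluminium C channel 400 mm long, 42 mm high, 22.5 mm deep, slot (22 mm high) facing its -x, on two dark posts 60 mm behind it (+x). This point: centre of the channel's section at its open end, 150 mm above the bench. z up; y runs along the rail, from the open end to the stop. Inside 36 mm high, 15.5 mm deep. Wheels can enter only here.
- rail_line (a point): Centre of the channel's section at the middle of the 10 mm wide yellow line painted round it, 70 mm in from the open end; axes as at the open end. A hanger let go in the rail rests with its wheels on the channel's floor, 3 mm below the centre line, and stays there; it slides with some friction and can push others along.
- rail_stop (a point): Centre of the channel's section at the inner face of the black end stop, 400 mm in from the open end; axes as at the open end.
- hanger0_hub (a point): Trolley hanger, mallet head of pale wood: one rigid 240 g piece, 182 mm tall, standing on its foot. This point: centre between its two black wheels, 111 mm above the foot. z up, y its line of travel, -x its front plate. Wheels 30 mm in diameter, 10 mm thick (axles along x) at y -22 and +22 mm: 74 mm long in y. Only some of the five are there.
- hanger0_grip (a point): Centre of that hanger's orange grip block, 24 x 24 mm and 36 mm high, straight above the wheel centre by 53 mm, with a flat metal arm under it; axes as the hanger's.
- hanger1_hub (a point): Trolley hanger, mallet head of mid-brown wood: one rigid 240 g piece, 182 mm tall, standing on its foot. This point: centre between its two black wheels, 111 mm above the foot. z up, y its line of travel, -x its front plate. The wooden barrel-shaped mallet head (64 mm high, 68 mm diameter) is centred under this point.
- hanger1_grip (a point): Centre of that hanger's orange grip block, 24 x 24 mm and 36 mm high, straight above the wheel centre by 53 mm, with a flat metal arm under it; axes as the hanger's.
- hanger2_hub (a point): Trolley hanger, mallet head of dark wood: one rigid 240 g piece, 182 mm tall, standing on its foot. This point: centre between its two black wheels, 111 mm above the foot. z up, y its line of travel, -x its front plate. In the rail the wheels run inside, with y along the rail's y and the front plate (x -19 to -24 mm, 52 mm wide, 70 mm high) outside the slot.
- hanger2_grip (a point): Centre of that hanger's orange grip block, 24 x 24 mm and 36 mm high, straight above the wheel centre by 53 mm, with a flat metal arm under it; axes as the hanger's.
- hanger3_hub (a point): Trolley hanger, mallet head of pale wood: one rigid 240 g piece, 182 mm tall, standing on its foot. This point: centre between its two black wheels, 111 mm above the foot. z up, y its line of travel, -x its front plate. Arms (30 mm wide in y) reach back from the plate over and under the rail, outside 30 mm above and below this point.
- hanger3_grip (a point): Centre of that hanger's orange grip block, 24 x 24 mm and 36 mm high, straight above the wheel centre by 53 mm, with a flat metal arm under it; axes as the hanger's.
- hanger4_hub (a point): Trolley hanger, mallet head of mid-brown wood: one rigid 240 g piece, 182 mm tall, standing on its foot. This point: centre between its two black wheels, 111 mm above the foot. z up, y its line of travel, -x its front plate. Built like the other hangers.
- hanger4_grip (a point): Centre of that hanger's orange grip block, 24 x 24 mm and 36 mm high, straight above the wheel centre by 53 mm, with a flat metal arm under it; axes as the hanger's.
- applicator_mid (a point): Wax applicator: cork pad 74 x 42 mm with a wooden bar handle on top, 90 g, pad down. This point is half-way up its total height of 50 mm. The handle, 60 mm long (x) and 22 mm wide (y), makes up the upper 30 mm; z up.
- tub_rim (a point): Round white plastic tub with a blue band, loose, 450 g, outer diameter 121 mm, inner diameter 115 mm, 80 mm high, floor 4 mm thick. This point is the centre of its mouth at rim height; z up.
- lid_rim (a point): Blue push-in lid, 130 g, right way up on the bench. This point: on its axis, in the underside of its flange (132 mm diameter, 6 mm thick), the face that comes to the tub's rim. Below it a plug, 109 mm diameter, 12 mm deep. An orange seal under the flange sticks out 5 mm: set on the tub the lid stands 5 mm high, and needs about 7 N more than its weight to go home; it then stays.
- lid_knob (a point): Centre of the round knob, 30 mm in diameter and 30 mm high, in the middle of the lid, 21 mm above the flange's underside; z up.
- mug: Blue ceramic mug, 90 mm high: a bystander. Origin under its centre.
- glue: Yellow glue bottle, 150 mm high: a bystander. Origin under its centre.
- tape: Black and grey tape measure, 60 mm: a bystander. Origin under its centre.
- sandblock: Cork sanding block 92 x 52 x 26 mm: a bystander. Origin under its centre.
- square: Try square with dark wooden stock, 160 mm: a bystander. Origin under its centre.
- screwjar: Amber glass jar with black cap, 75 mm high: a bystander. Origin under its centre.
Not all that is in view belongs to the job. Leave any turquoise look-alike of the part that bears hanger4_hub alone.

How it is judged:
By the outcome, as a careful person would: the job done as asked, in the order asked, and still so for the second after the job is handed in, with the robot touching nothing.
Of hanger0, hanger1, hanger2, hanger3, hanger4 only 3 to 4 are there at a start; the rules pass over those that are not, and their reading is None.
At some moment in a run one of lid, applicator may be knocked a few centimetres aside while the robot is not near it.
It also fails if it takes over 210 s, if anything falls off the work surface, if the arm or the gripper's body presses on something with over 40 N, if the wrist force passes 120 N, or if a joint passes its speed limit or range.

## Robot

A 6-joint arm with a two-finger parallel gripper is mounted at the origin on the work surface. World frame = base frame: x ahead of the robot, y to its left, z up, the work surface at z = 0. Lengths are in m, angles in rad, forces in N, time in s.
With the tool pointing down it reaches from about 0.3 to 0.85 m from the base axis. Payload 4.2 kg.
Tool frame: the origin (TCP) lies midway between the tips of the shut fingers; the grasp point (between the pads) lies 19 mm behind it (env.grip_point_offset is the distance from the TCP to the grasp point, in m); x points along the fingers, y is the direction in which the jaws open and shut, and the axes are right-handed (so a half turn about x gives the same grasp; the last joint's range is limited). The gripper opens to 91 mm and grips with 3 to 60 N. Pads are 32 mm wide; open, the fingers measure 118 mm over their backs; the gripper's body (76 mm by 178 mm) begins 60 mm behind the grasp point.
Start: joints at [-0.02, 0.32, 1.565, -0, 1.257, -0.02], TCP at [0.575, 0, 0.214] pointing down, gripper open.
Joint ranges: [-3.11, 3.11], [-0.84, 2.01], [0.21, 2.61], [-1.34, 4.49], [0.05, 2.63], [-2.56, 2.56]. Speed limits (rad/s): [2.57, 2.57, 3.14, 3.14, 3.14, 3.14].

## Interface

Orientations are given as a unit quaternion [x, y, z, w].
In Python, from plant import env, get_image gives the robot as it stands.
- The arm moves only by the tool apply_moves, never from a script. Its argument "series" is a list of rows, each a list of 6 numbers: the shift along the tool's x, y, z in mm, then the turn, a rotation vector about the tool's x, y, z in rad. A call has 1 to 12 rows; each row is the pose to reach, as a shift and turn from the pose commanded when the call began, along the tool's axes at that moment; what a row does not reach only later rows make up. A row lasts 1/10 s, in which the tool goes at most 50 mm and 8.59 degrees, less where a joint would pass 70% of its speed; a pose out of reach is approached as far as the arm can. A call with a gripper value outside its range is refused whole. "fingers" is the finger opening in mm, from 0 to 91.2, set as the call begins (left out, the last holds). The fingers move at their own pace and stop on an object; the grip force is fixed at half the most. Time passes only in rows, so rows that repeat a pose let the fingers close. It gives the time, the measured TCP pose, the force and the opening at its end, in the units of the state.
- env.read_state(): the state, without advancing time (a new reading comes with each control period).
- get_image(name): name is "scene" or "side" or "wrist"; returns a dict with "image" (400x640x3 uint8, red, green, blue), "K" (3x3 intrinsics, pixels), "world_to_cam" (4x4, takes a point from world to camera coordinates); the wrist camera has in their place "mount" (4x4, takes a point from camera to tool coordinates, whose origin is the TCP and whose axes are the tool frame's). Camera axes: x right, y down, z forward; pixel columns grow to the right and rows downward; lengths in m; the calibration is good to about 2 mm. A picture is of the moment at which its call begins: read the wrist's pose just before it. There is no depth.
- env.sign_off(): hands the job in, once; it reports no verdict.
The state is a dict: "time_s": time; "q": joint angles; "joint_vel": joint speeds; "tau": joint torques, N m; "ee_pos": TCP position; "ee_rot": TCP orientation; "contact_force": force on the tool from outside, world axes, zero at the start; "ft_torque": the same for the moment, N m; "finger_gap": finger opening in m.
Only numpy, scipy, OpenCV 4.12 (cv2) and the standard library are available. Lean on these libraries where they do the work, as an engineer would, in place of code of your own. Each camera call takes 0.05 s, during which the arm holds its last target.

## Working session

There is one attempt and no reset: what is moved stays moved. The work goes in short steps, Python scripts to look and compute and a tool call to move; the robot and the scene stay as the last step left them, time stands still between calls to the robot, and variables do not carry over. Pictures are saved under pics/ and viewed, and the job is handed in when it is done.

Besides the shell and the picture viewer there is one more tool, called after ">>>" as name(argument=value, ...) on one line, values as JSON. apply_moves: Moves the arm, as the interface text tells. Its arguments: {"type":"object","properties":{"series":{"type":"array"},"fingers":{"type":"number"}},"required":["series"]}

```bash
ls; mkdir -p pics; cat > h.py <<'E'
import numpy as np, cv2
from plant import env, get_image
from scipy.spatial.transform import Rotation as R
def save(name,fn):
    st=env.read_state(); d=get_image(name); cv2.imwrite('pics/'+fn+'.png',d['image'][:,:,::-1])
    np.savez('pics/'+fn+'.npz',img=d['image'],K=d['K'],T=(d['world_to_cam'] if 'world_to_cam' in d else np.linalg.inv(tw(st)@d['mount'])))
def tw(st):
    T=np.eye(4);T[:3,:3]=R.from_quat(st['ee_rot']).as_matrix();T[:3,3]=st['ee_pos'];return T
def load(fn):
    d=np.load('pics/'+fn+'.npz');return d['img'],d['K'],d['T']
def ray(fn,u,v):
    _,K,T=load(fn);Ti=np.linalg.inv(T);d=Ti[:3,:3]@np.linalg.inv(K)@[u,v,1];return Ti[:3,3],d/np.linalg.norm(d)
def onz(fn,u,v,z):
    o,d=ray(fn,u,v);return o+d*(z-o[2])/d[2]
def proj(fn,p):
    _,K,T=load(fn);c=T[:3,:3]@np.array(p)+T[:3,3];q=K@c;return q[:2]/q[2]
def tri(*l):
    A=np.zeros((3,3));b=np.zeros(3)
    for f,u,v in l:
        o,d=ray(f,u,v);M=np.eye(3)-np.outer(d,d);A+=M;b+=M@o
    p=np.linalg.solve(A,b);return p,[np.linalg.norm(np.cross(p-ray(f,u,v)[0],ray(f,u,v)[1])) for f,u,v in l]
E
python3 - <<'E'
from h import *
for n in ['scene','side','wrist']: save(n,n+'0')
s=env.read_state()
for k in s: print(k,s[k])
for n in ['scene0','side0','wrist0']:
    print(n,ray(n,320,200))
print(env.grip_point_offset)
E
```

```text
pics
time_s 0.15
q [-2.00171824e-02  3.20147944e-01  1.56535200e+00  7.96388528e-08
  1.25743322e+00 -2.00029336e-02]
joint_vel [-0.00039887 -0.00193502 -0.0041855  -0.00068945 -0.00022079  0.00025684]
tau [-5.72294630e-04 -4.12774551e+01 -2.32154489e+01  7.26667210e-02
  4.33494255e-02 -9.00343002e-05]
ee_pos [ 5.74628815e-01 -1.65656677e-06  2.13329940e-01]
ee_rot [ 0.49967512  0.5003381  -0.50033179  0.49965453]
contact_force [-0.09004723  0.01346436  0.11583042]
ft_torque [ 0.02479969  0.01464023 -0.00851649]
finger_gap 0.09126459290463132
scene0 (array([ 1.21099189, -0.95132484,  0.92288433]), array([-0.48908847,  0.66522054, -0.56415787]))
side0 (array([-0.06217867,  1.09089798,  1.00042872]), array([ 0.35884918, -0.72009658, -0.59387556]))
wrist0 (array([0.57465041, 0.07756259, 0.38433677]), array([ 0.01837927, -0.27773263, -0.96048258]))
0.0188
```

View pics/scene0.png

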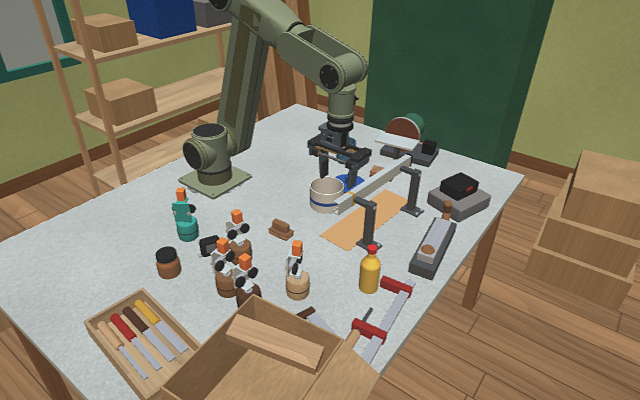

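View pics/side0.png

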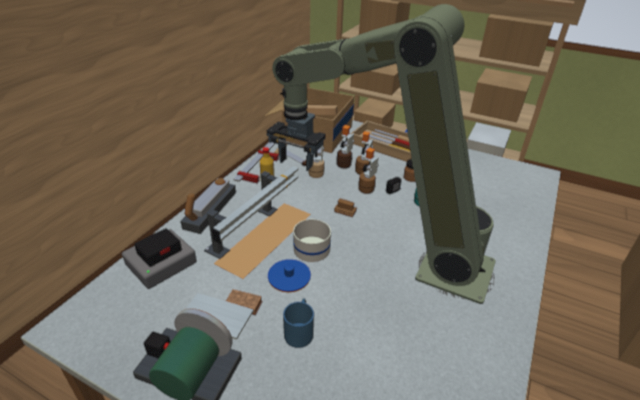

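View pics/wrist0.png

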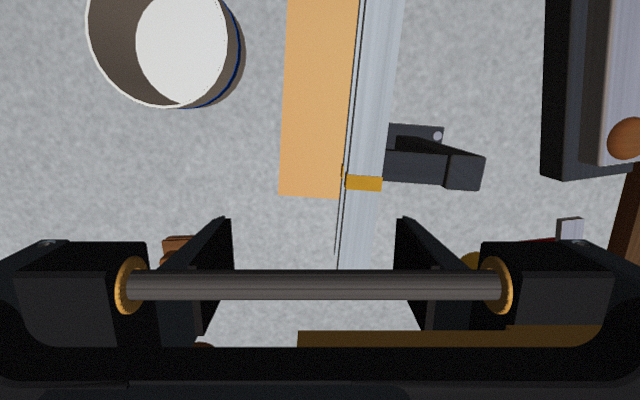

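```bash
python3 - <<'E'
from h import *
a=cv2.imread('pics/scene0.png'); b=cv2.imread('pics/side0.png')
cv2.imwrite('pics/c1.png',cv2.resize(a[170:320,150:330],(720,600),interpolation=cv2.INTER_CUBIC))
cv2.imwrite('pics/c2.png',cv2.resize(b[110:210,300:440],(800,571),interpolation=cv2.INTER_CUBIC))
cv2.imwrite('pics/c3.png',cv2.resize(a[120:260,290:450],(686,600),interpolation=cv2.INTER_CUBIC))
E
```

```text
(no output)
```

View pics/c1.png

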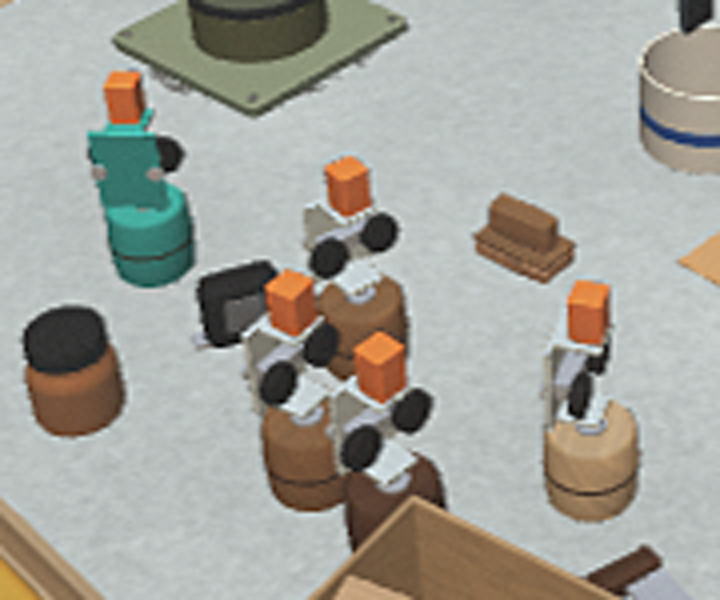

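View pics/c2.png

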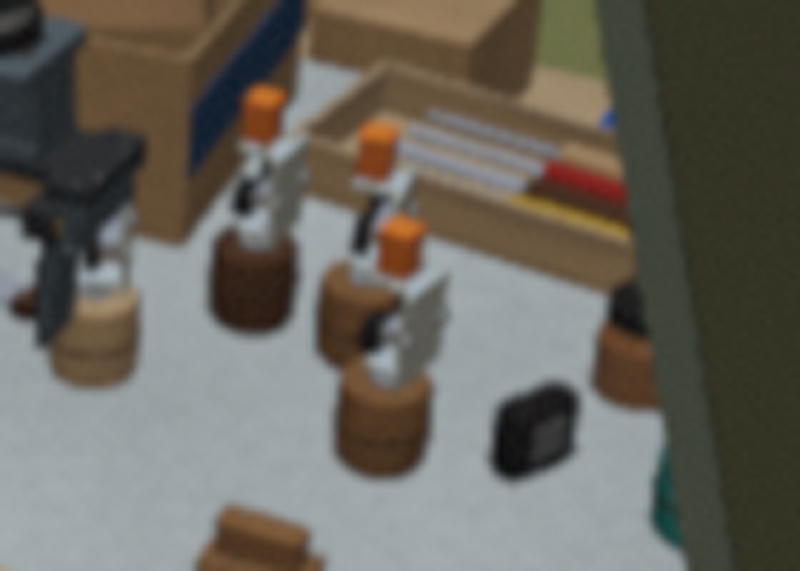

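View pics/c3.png

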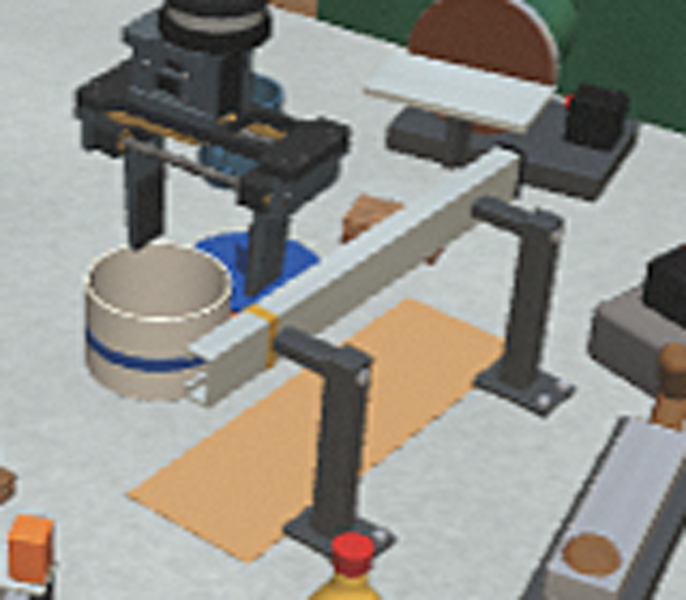

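```bash
python3 - <<'E'
from h import *
def blobs(fn,lo,hi,mn=15):
    im,_,_=load(fn);h=cv2.cvtColor(im,cv2.COLOR_RGB2HSV);m=cv2.inRange(h,np.array(lo),np.array(hi))
    n,l,s,c=cv2.connectedComponentsWithStats(m)
    return [(c[i].round(1).tolist(),s[i].tolist()) for i in range(1,n) if s[i][4]>=mn]
for f in ['scene0','side0']:
    print(f,'orange');[print(b) for b in blobs(f,(4,180,120),(14,255,255))]
    print(f,'blue');[print(b) for b in blobs(f,(105,120,60),(125,255,255))]
    print(f,'yel');[print(b) for b in blobs(f,(17,150,120),(30,255,255))]
for n in ['scene0','side0','wrist0']:
    print(load(n)[1][0,0])
E
cat >>h.py <<'E'
def blobs(fn,lo,hi,mn=15):
    im,_,_=load(fn);h=cv2.cvtColor(im,cv2.COLOR_RGB2HSV);m=cv2.inRange(h,np.array(lo),np.array(hi))
    n,l,s,c=cv2.connectedComponentsWithStats(m)
    return [(c[i].round(1).tolist(),s[i].tolist()) for i in range(1,n) if s[i][4]>=mn]
E
```

```text
scene0 orange
([180.1, 194.2], [177, 188, 8, 13, 50])
([235.2, 212.3], [232, 210, 9, 8, 23])
([237.3, 220.9], [233, 217, 9, 7, 18])
([222.8, 239.7], [217, 238, 11, 5, 18])
([295.5, 247.3], [292, 241, 10, 15, 35])
([219.6, 249.2], [217, 243, 8, 11, 20])
([245.9, 264.8], [240, 256, 11, 15, 34])
scene0 blue
([162.1, 16.8], [126, 0, 70, 39, 2241])
([349.0, 181.3], [336, 174, 28, 19, 165])
([322.6, 203.6], [310, 197, 27, 10, 60])
scene0 yel
([351.3, 193.7], [348, 191, 6, 8, 15])
([369.3, 273.9], [359, 254, 21, 40, 629])
([146.5, 311.7], [135, 300, 25, 25, 240])
side0 orange
([345.4, 128.5], [343, 125, 7, 9, 36])
([365.3, 135.8], [363, 132, 6, 9, 32])
([370.1, 150.5], [367, 149, 7, 5, 22])
side0 blue
([288.7, 274.9], [268, 260, 42, 31, 1039])
side0 yel
([266.1, 160.8], [261, 156, 12, 10, 97])
446.0572466417624
445.8163154337019
327.0006975386822
```

```bash
python3 - <<'E'
from h import *
a=cv2.imread('pics/scene0.png'); b=cv2.imread('pics/side0.png')
cv2.imwrite('pics/d1.png',cv2.resize(a[150:220,310:430],(800,467),interpolation=cv2.INTER_CUBIC))
cv2.imwrite('pics/d2.png',cv2.resize(b[150:270,200:330],(650,600),interpolation=cv2.INTER_CUBIC))
E
```

```text
(no output)
```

View pics/d1.png

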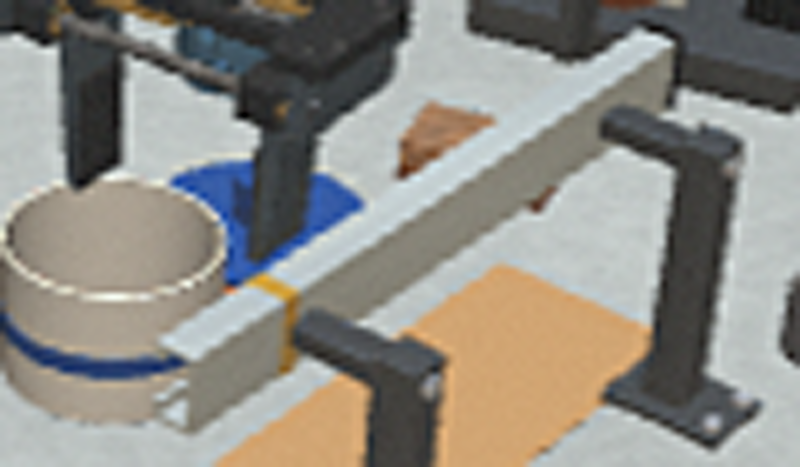

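View pics/d2.png

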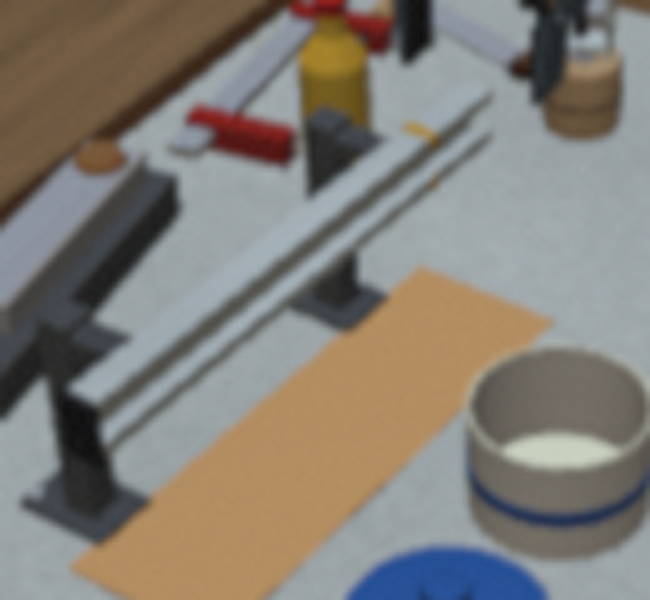

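```bash
python3 - <<'E'
from h import *
for n,f,u,v in [('mouth+x','scene0',338.05,204),('mouth-x','scene0',334,201.3),('far-x','scene0',406,154.5),('far+x','scene0',411.2,156.3),('mouth s -x','side0',298.2,169.8),('mouth s +x','side0',296.5,167.3),('far s-x','side0',221,230.6),('far s+x','side0',214.4,227.6),
 ('wr line+x','wrist0',382.5,184),('wr line-x','wrist0',346,182)]:
    print(n,onz(f,u,v,.171).round(4))
for a,b in [((295.5,249),None),((236,215.5),(370.1,152.5)),((221.5,245.5),(365.3,136)),((245,262),(345.4,129))]:
    if b: print(tri(('scene0',*a),('side0',*b)))
    print(onz('scene0',*a,.164))
# lid, tub
print('lid',onz('side0',288.7,274.9,.015))
E
```

```text
mouth+x [ 0.6135 -0.0484  0.171 ]
mouth-x [ 0.596  -0.0444  0.171 ]
far-x [0.6263 0.3511 0.171 ]
far+x [0.6469 0.3507 0.171 ]
mouth s -x [ 0.5854 -0.0334  0.171 ]
mouth s +x [ 0.5985 -0.0445  0.171 ]
far s-x [0.6173 0.3531 0.171 ]
far s+x [0.6419 0.3517 0.171 ]
wr line+x [0.6205 0.0271 0.171 ]
wr line-x [0.596  0.0284 0.171 ]
[ 0.63865979 -0.27593503  0.164     ]
(array([ 0.4157165 , -0.27155975,  0.1677109 ]), [np.float64(3.1559710111475766e-05), np.float64(3.1559710111609557e-05)])
[ 0.41184574 -0.26821412  0.164     ]
(array([ 0.48127342, -0.38570116,  0.16603581]), [np.float64(0.0013180951647824917), np.float64(0.0013180951647823427)])
[ 0.47779901 -0.38446875  0.164     ]
(array([ 0.57386394, -0.39498163,  0.16791689]), [np.float64(0.0004950920974561194), np.float64(0.0004950920974562141)])
[ 0.57108488 -0.39195049  0.164     ]
lid [0.44004119 0.28043992 0.015     ]
```

```bash
cat >>h.py <<'E'
def go(x,y,z,yaw=None):
    """tool down; yaw = angle of tool y axis from world x; prints row"""
    st=env.read_state();Rc=R.from_quat(st['ee_rot']);M=Rc.as_matrix()
    d=M.T@(np.array([x,y,z])-st['ee_pos'])*1000
    ty=np.array([np.cos(yaw),np.sin(yaw),0]) if yaw is not None else None
    if ty is None:
        ty=M[:,1].copy();ty[2]=0;ty/=np.linalg.norm(ty)
    tx=np.array([0,0,-1.]);T=np.stack([tx,ty,np.cross(tx,ty)],1)
    rv=(Rc.inv()*R.from_matrix(T)).as_rotvec()
    print('row',d.round(1).tolist(),rv.round(4).tolist(),'| cur',st['ee_pos'].round(4),'yaw',np.arctan2(M[1,1],M[0,1]).round(4),'t',round(st['time_s'],2),'gap',round(st['finger_gap'],4))
E
python3 - <<'E'
from h import *
print(tw(env.read_state()).round(3)); print(get_image('wrist')['mount'].round(4))
go(.52,-.44,.42,0)
E
```

```text
[[-0.001  1.    -0.     0.575]
 [ 0.    -0.    -1.    -0.   ]
 [-1.    -0.001 -0.     0.213]
 [ 0.     0.     0.     1.   ]]
[[ 1.000e-03 -2.683e-01  9.633e-01 -1.711e-01]
 [ 1.000e+00  8.000e-04 -8.000e-04 -2.000e-04]
 [-5.000e-04  9.633e-01  2.683e-01 -7.760e-02]
 [ 0.000e+00  0.000e+00  0.000e+00  1.000e+00]]
row [-206.5, -54.9, 440.0] [0.0, -0.0, 0.001] | cur [0.5747 0.     0.2135] yaw 0.0 t 0.2 gap 0.0911
```

>>> apply_moves(series=[[-60,0,40,0,0,0],[-90,25,90,0,0,0],[-90,25,140,0,0,0],[-90,25,170,0,0,0],[-90,25,170,0,0,0],[-90,25,170,0,0,0]])

```text
time_s: 0.8
ee_pos: [0.5998, -0.1714, 0.3034]
ee_rot: [-0.501, -0.5, 0.501, -0.499]
contact_force: [-0.1, -0.4, -0.3]
finger_gap: 0.0915
```

```bash
python3 - <<'E'
from h import *
save('wrist','w1'); save('side','side1')
go(.52,-.46,.40,0)
E
```

```text
row [-96.9, -79.9, 290.8] [0.0003, -0.0013, 0.0011] | cur [ 0.5997 -0.169   0.3034] yaw 0.0003 t 0.9 gap 0.0913
```

View pics/w1.png

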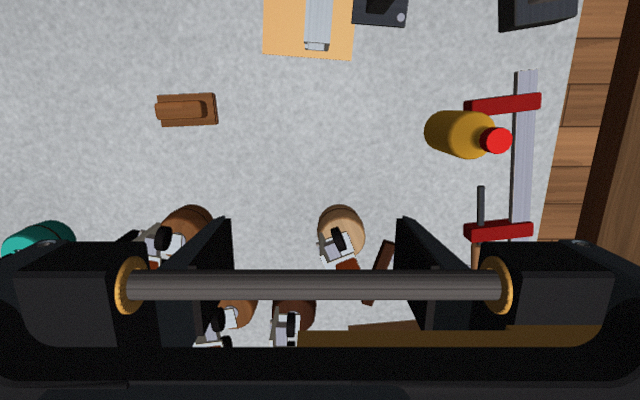

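```bash
python3 - <<'E'
from h import *
a=cv2.imread('pics/w1.png')
cv2.imwrite('pics/w1c.png',cv2.resize(a[0:70,260:380],(800,467),interpolation=cv2.INTER_CUBIC))
E
```

```text
(no output)
```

View pics/w1c.png

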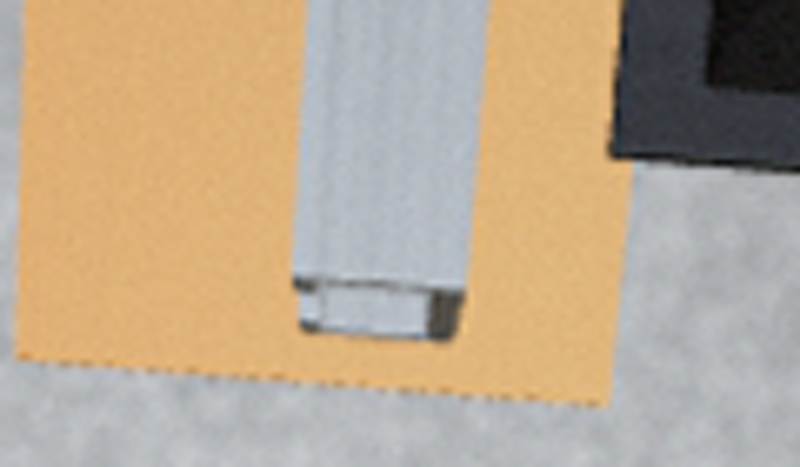

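>>> apply_moves(series=[[-70,-40,40,0,0,0],[-100,-80,80,0,0,0],[-100,-80,130,0,0,0],[-100,-80,180,0,0,0],[-100,-80,230,0,0,0],[-100,-80,280,0,0,0],[-100,-80,290,0,0,0],[-100,-80,290,0,0,0],[-100,-80,290,0,0,0]])

```text
time_s: 1.8
ee_pos: [0.5207, -0.4591, 0.4026]
ee_rot: [0.5, 0.501, -0.5, 0.499]
contact_force: [-0.2, 0.7, -0.2]
finger_gap: 0.0908
```

```bash
python3 - <<'E'
from h import *
save('wrist','w2'); save('side','side2')
go(.52,-.46,.40,0)
E
```

```text
row [4.3, -0.8, 2.2] [0.0025, -0.0009, -0.0003] | cur [ 0.5208 -0.4578  0.4043] yaw 0.0025 t 1.9 gap 0.0914
```

View pics/w2.png

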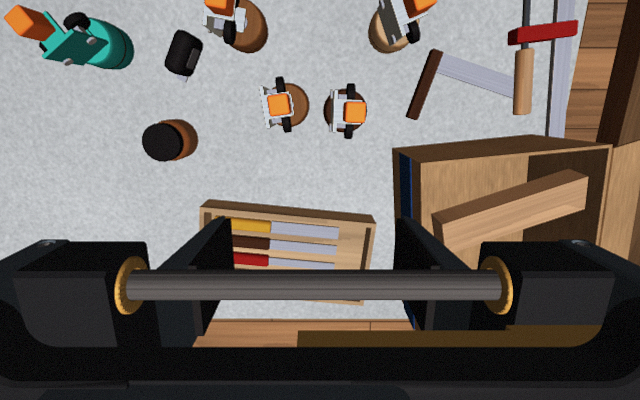

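```bash
python3 - <<'E'
from h import *
a=cv2.imread('pics/w2.png')
cv2.imwrite('pics/w2c.png',cv2.resize(a[0:150,190:450],(800,462),interpolation=cv2.INTER_CUBIC))
for u,v in [(295,276),(463,287),(487,0),(305,0)]:
    print(onz('w1',260+u/6.667,v/6.667,.171).round(4))
for b in blobs('w2',(4,170,200),(14,255,255)): print(b, onz('w2',*b[0],.182).round(4))
E
```

```text
[ 0.5919 -0.041   0.171 ]
[ 0.6134 -0.0424  0.171 ]
[ 0.616  -0.0098  0.171 ]
[ 0.5935 -0.0097  0.171 ]
([216.0, 4.4], [205, 0, 21, 8, 65]) [ 0.4156 -0.2767  0.182 ]
([423.5, 4.5], [414, 0, 22, 10, 60]) [ 0.6375 -0.2767  0.182 ]
([17.9, 19.6], [4, 5, 29, 30, 394]) [ 0.1997 -0.2916  0.182 ]
([277.7, 104.2], [268, 94, 21, 22, 101]) [ 0.4788 -0.3794  0.182 ]
([355.0, 110.7], [346, 102, 20, 21, 98]) [ 0.5682 -0.3865  0.182 ]
```

View pics/w2c.png

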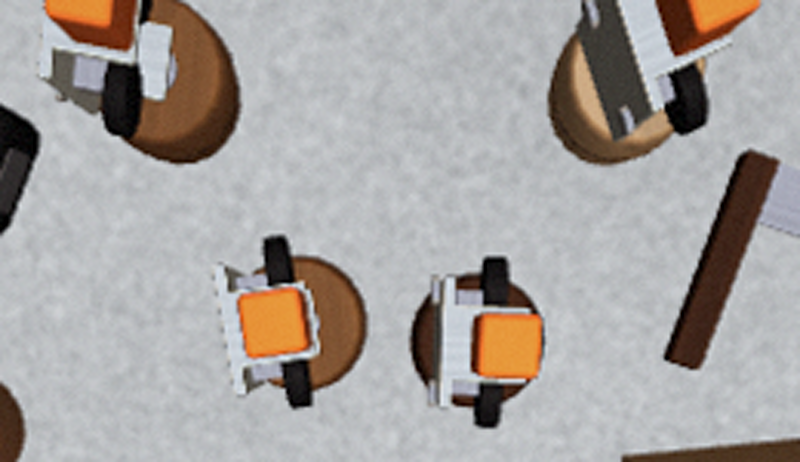

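```bash
cat >>h.py <<'E'
def blk(fn,u,v,r=20,z=.182,lo=(4,150,215),hi=(18,255,255)):
    im,_,_=load(fn);h=cv2.cvtColor(im,cv2.COLOR_RGB2HSV);m=cv2.inRange(h,np.array(lo),np.array(hi))
    k=np.zeros_like(m);cv2.circle(k,(int(u),int(v)),r,255,-1);m&=k
    n,l,s,c=cv2.connectedComponentsWithStats(m);i=1+np.argmax(s[1:,4])
    ys,xs=np.where(l==i)
    P=np.array([onz(fn,x,y,z)[:2] for x,y in zip(xs,ys)])
    rr=cv2.minAreaRect((P*1e4).astype(np.float32));print('blk',fn,np.array(rr[0])/1e4,np.array(rr[1])/10,'mm ang',rr[2],'mean',P.mean(0).round(4),len(P))
    return rr
E
python3 - <<'E'
from h import *
blk('w2',277.7,104);blk('w2',355,110)
import numpy as np
s=800/260
for n,a,b in [('brown',(275,250),(299,397)),('dark',(496,268),(487,418))]:
    p=[onz('w2',190+u/s,v/s,.118) for u,v in (a,b)];d=p[0]-p[1];print(n,p,np.arctan2(-d[0],d[1]))
E
```

```text
blk w2 [ 0.47922002 -0.37950054] [22.12840729 22.3894989 ] mm ang 7.8599982261657715 mean [ 0.4792 -0.3795] 386
blk w2 [ 0.56879111 -0.38808667] [22.08995361 22.45710754] mm ang 0.07003419101238251 mean [ 0.5686 -0.3876] 374
brown [array([ 0.47498034, -0.34987038,  0.118     ]), array([ 0.48403074, -0.41164638,  0.118     ])] 0.14546861376385678
dark [array([ 0.56985859, -0.35708446,  0.118     ]), array([ 0.56788133, -0.4207383 ,  0.118     ])] -0.031052834758747715
```

```bash
python3 - <<'E'
from h import *
for z in (0,.1,.2): print(onz('w2',395,152,z),onz('w2',610,148,z))
go(.5685,-.388,.26,-.02)
E
```

```text
[ 0.66282722 -0.45857869  0.        ] [ 1.0373005  -0.45101896  0.        ]
[ 0.63805795 -0.44523643  0.1       ] [ 0.9472761  -0.43899405  0.1       ]
[ 0.61328868 -0.43189418  0.2       ] [ 0.8572517  -0.42696914  0.2       ]
row [144.4, 47.9, -69.5] [0.0225, -0.0009, -0.0003] | cur [ 0.5208 -0.4578  0.4043] yaw 0.0025 t 1.9 gap 0.0914
```

>>> apply_moves(series=[[20,48,-70,0.0225,0,0],[70,48,-70,0.0225,0,0],[120,48,-70,0.0225,0,0],[144,48,-70,0.0225,0,0],[144,48,-70,0.0225,0,0],[144,48,-70,0.0225,0,0]], fingers=60)

```text
time_s: 2.5
ee_pos: [0.5686, -0.3887, 0.2617]
ee_rot: [0.505, 0.494, -0.505, 0.495]
contact_force: [0.4, -0.6, 1.9]
finger_gap: 0.0597
```

```bash
python3 - <<'E'
from h import *
save('wrist','w3'); save('side','s3')
go(.5685,-.388,.153,-.02)
a=cv2.imread('pics/s3.png');cv2.imwrite('pics/s3c.png',cv2.resize(a[70:210,270:430],(686,600),interpolation=cv2.INTER_CUBIC))
E
```

```text
row [111.2, -1.6, -2.8] [-0.0019, 0.0039, -0.0058] | cur [ 0.5694 -0.3904  0.2642] yaw -0.0219 t 2.6 gap 0.0599
```

View pics/w3.png

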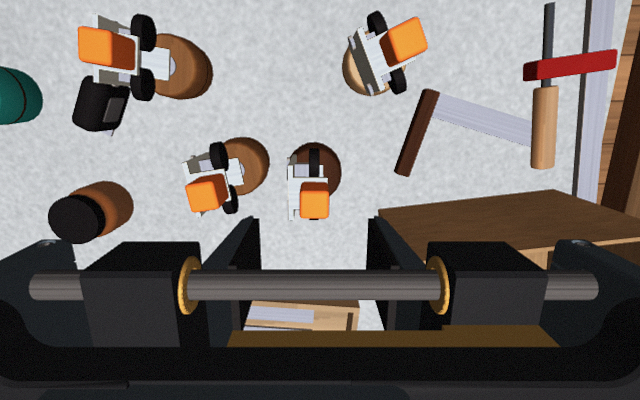

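View pics/s3c.png

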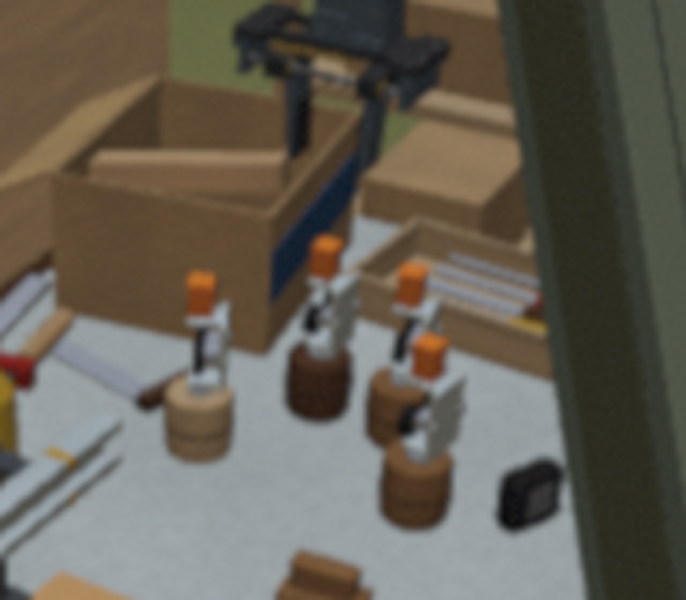

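```bash
python3 - <<'E'
from h import *
for p in [(108,48),(407,40),(207,197),(315,204)]: blk('w3',*p,r=26)
print(proj('w3',(.5685,-.388,.182)))
for n,pts in dict(h1=[(143,24),(143,88)],pale=[(377,22),(398,84)],b2=[(216,152),(231,205)]).items():
    p=[onz('w3',u,v,.118) for u,v in pts];d=p[0]-p[1];print(n,np.arctan2(-d[0],d[1]))
E
```

```text
blk w3 [ 0.4174939  -0.26746855] [22.65466003 19.5065979 ] mm ang 79.36042785644531 mean [ 0.4183 -0.268 ] 894
blk w3 [ 0.63702085 -0.26756191] [22.24178162 22.6496048 ] mm ang 23.377689361572266 mean [ 0.6371 -0.2674] 1106
blk w3 [ 0.47951167 -0.37927993] [22.32673035 22.57373047] mm ang 7.970194339752197 mean [ 0.4796 -0.3792] 766
blk w3 [ 0.56896313 -0.38722551] [21.76815948 22.63986359] mm ang 88.84539031982422 mean [ 0.5691 -0.3873] 756
[313.44326033 205.08027796]
h1 -0.15918285868111234
pale 0.3838465823830394
b2 0.1802194166504769
```

>>> apply_moves(series=[[50,-1,-3,0,0,0],[90,-1,-3,0,0,0],[105,-1,-3,0,0,0],[111,-1,-3,0,0,0],[111,-1,-3,0,0,0]])

```text
time_s: 3.1
ee_pos: [0.5681, -0.3879, 0.1508]
ee_rot: [0.506, 0.493, -0.505, 0.495]
contact_force: [0.1, 0.2, -0.5]
finger_gap: 0.0604
```

>>> apply_moves(series=[[0,0,0,0,0,0],[0,0,0,0,0,0],[0,0,0,0,0,0],[0,0,0,0,0,0],[0,0,0,0,0,0]], fingers=10)

```text
time_s: 3.6
ee_pos: [0.5673, -0.3871, 0.1493]
ee_rot: [0.506, 0.494, -0.505, 0.495]
contact_force: [-2.1, -0.5, -0.8]
finger_gap: 0.0233
```

```bash
python3 - <<'E'
from h import *
save('side','s4')
go(.57,-.38,.34,-.0825)
a=cv2.imread('pics/s4.png');cv2.imwrite('pics/s4c.png',cv2.resize(a[70:210,270:430],(686,600),interpolation=cv2.INTER_CUBIC))
E
```

```text
row [-190.7, 2.6, -7.1] [0.06, 0.0003, -0.0008] | cur [ 0.5674 -0.3871  0.1493] yaw -0.0225 t 3.65 gap 0.024
```

View pics/s4c.png

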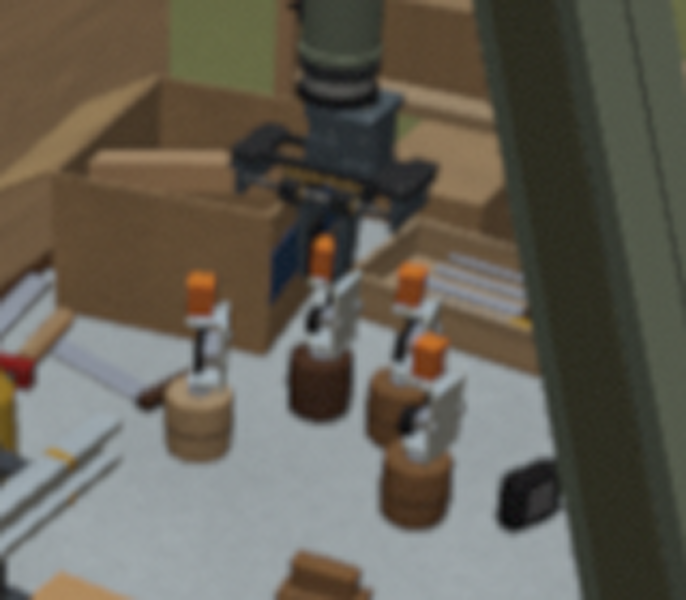

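>>> apply_moves(series=[[-40,2,0,0,0,0],[-90,2,0,0,0,0],[-140,2,0,0,0,0],[-190,2,0,0.06,0,0],[-213,2,0,0.06,0,0],[-213,5,-40,0.06,0,0],[-213,10,-90,0.06,0,0],[-213,16,-140,0.06,0,0],[-213,22,-190,0.06,0,0],[-213,28,-240,0.06,0,0],[-213,32,-269,0.06,0,0],[-213,32,-269,0.06,0,0]])

```text
time_s: 4.85
ee_pos: [0.6053, -0.1143, 0.3616]
ee_rot: [0.519, 0.481, -0.518, 0.48]
contact_force: [0.1, -0.2, -1.7]
finger_gap: 0.0237
```

>>> apply_moves(series=[[0,0,0,0,0,0],[0,0,0,0,0,0],[0,0,0,0,0,0],[0,0,0,0,0,0]])

```text
time_s: 5.25
ee_pos: [0.605, -0.12, 0.3618]
ee_rot: [-0.521, -0.479, 0.521, -0.478]
contact_force: [0.1, 1.3, -1.1]
finger_gap: 0.0239
```

```bash
cat >>h.py <<'E'
M0=np.array([.6027,-.0417]);YA=-.0823
def rail(s,z,dx=0):
    p=M0+s*np.array([-np.sin(YA),np.cos(YA)])+dx*np.array([np.cos(YA),np.sin(YA)]);go(p[0],p[1],z,YA)
E
python3 - <<'E'
from h import *
save('wrist','w5');save('side','s5');save('scene','sc5')
rail(-.075,.19)
E
```

```text
row [171.9, -8.7, -2.3] [-0.0012, -0.0, -0.0] | cur [ 0.605  -0.1194  0.3619] yaw -0.0835 t 5.4 gap 0.024
```

View pics/w5.png

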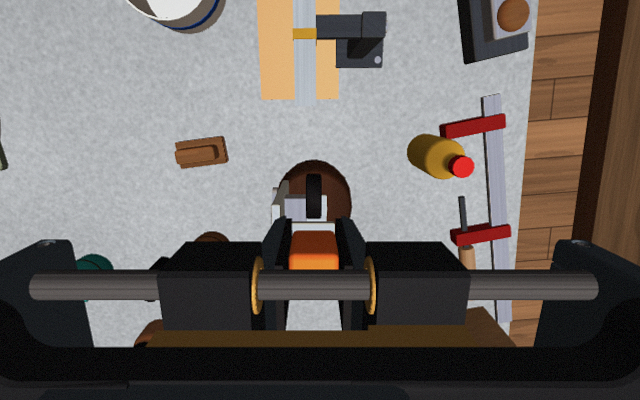

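View pics/sc5.png

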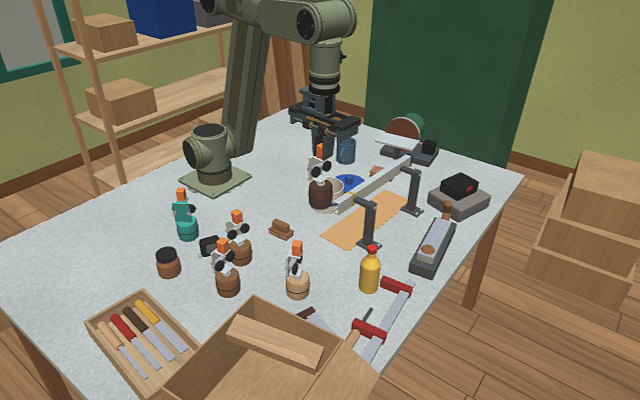

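>>> apply_moves(series=[[50,-9,-2,0,0,0],[100,-9,-2,0,0,0],[150,-9,-2,0,0,0],[172,-9,-2,0,0,0],[172,-9,-2,0,0,0],[172,-9,-2,0,0,0],[172,-9,-2,0,0,0],[172,-9,-2,0,0,0]])

```text
time_s: 6.2
ee_pos: [0.5976, -0.1164, 0.1923]
ee_rot: [0.521, 0.478, -0.519, 0.48]
contact_force: [1.0, 0.1, -2.6]
finger_gap: 0.0237
```

```bash
python3 - <<'E'
from h import *
save('wrist','w6');save('side','s6');save('scene','sc6')
rail(-.01,.188)
a=cv2.imread('pics/s6.png');b=cv2.imread('pics/sc6.png');c=cv2.imread('pics/w6.png')
cv2.imwrite('pics/m6.png',np.hstack([cv2.resize(a[130:210,260:340],(400,400),interpolation=cv2.INTER_CUBIC),cv2.resize(b[140:220,300:380],(400,400),interpolation=cv2.INTER_CUBIC)]))
cv2.imwrite('pics/w6c.png',cv2.resize(c[0:270,200:420],(489,600),interpolation=cv2.INTER_CUBIC))
E
```

```text
row [3.1, -0.3, -64.7] [-0.0002, 0.0003, -0.0022] | cur [ 0.5968 -0.1162  0.1912] yaw -0.0825 t 6.35 gap 0.0235
```

View pics/m6.png

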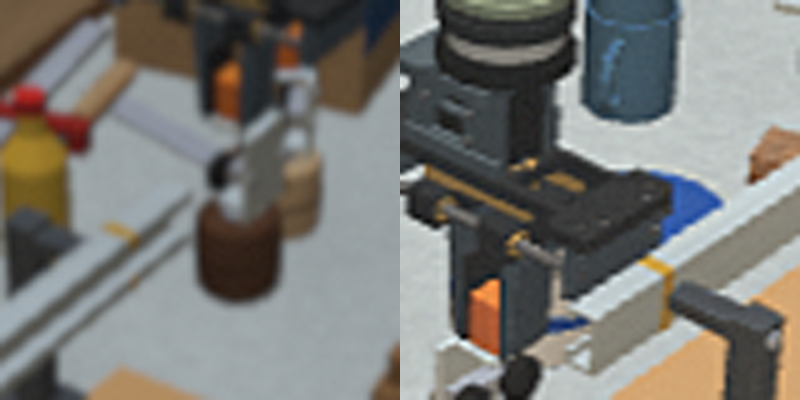

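View pics/w6c.png

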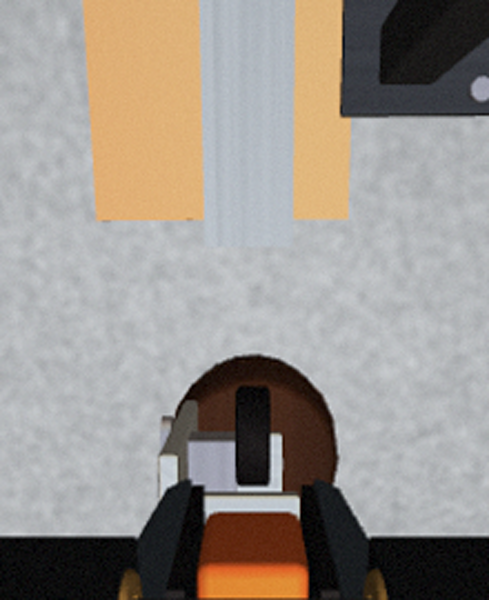

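```bash
python3 - <<'E'
from h import *
s=489/220
c,si=np.cos(YA),np.sin(YA)
def lx(u,v,z):
    p=onz('w6',200+u/s,v/s,z)[:2]-M0
    return (np.array([p@[c,si],p@[-si,c]])*1000).round(1)
print('mouth L,R',lx(205,245,.171),lx(292.5,245,.171))
print('far L,R',lx(200,5,.171),lx(295,5,.171))
for u,v,z in [(236,390,.152),(270,388,.152),(236,480,.165),(270,480,.165)]: print(lx(u,v,z))
st=env.read_state();p=st['ee_pos'][:2]-M0;print('tcp',p@[c,si],p@[-si,c])
E
```

```text
mouth L,R [-11.3   0.2] [11.1  0.2]
far L,R [-11.6  54.9] [10.8 54.9]
[ -3.9 -41.6]
[  6.1 -41. ]
[ -3.8 -65.3]
[  5.9 -65.3]
tcp 0.0002508597930678732 -0.07468586852339744
```

>>> apply_moves(series=[[3,-1.2,0,0,0,0],[3,-1.2,-15,0,0,0],[3,-1.2,-30,0,0,0],[3,-1.2,-40,0,0,0],[3,-1.2,-48,0,0,0],[3,-1.2,-55,0,0,0],[3,-1.2,-55,0,0,0],[3,-1.2,-55,0,0,0]])

```text
time_s: 7.15
ee_pos: [0.5997, -0.0611, 0.187]
ee_rot: [-0.52, -0.479, 0.52, -0.479]
contact_force: [-0.2, -0.6, -2.2]
finger_gap: 0.0234
```

```bash
python3 - <<'E'
from h import *
save('wrist','w7');save('side','s7');save('scene','sc7')
rail(.03,.188); print(env.read_state()['contact_force'])
a=cv2.imread('pics/s7.png');b=cv2.imread('pics/sc7.png');c=cv2.imread('pics/w7.png')
cv2.imwrite('pics/m7.png',np.hstack([cv2.resize(a[130:210,260:340],(400,400),interpolation=cv2.INTER_CUBIC),cv2.resize(b[150:210,320:380],(400,400),interpolation=cv2.INTER_CUBIC)]))
cv2.imwrite('pics/w7c.png',cv2.resize(c[0:270,200:420],(489,600),interpolation=cv2.INTER_CUBIC))
E
```

```text
row [-1.0, 1.4, -50.0] [-0.0007, 0.0002, -0.0001] | cur [ 0.5996 -0.0615  0.187 ] yaw -0.083 t 7.3 gap 0.0237
[-0.30707108  0.37756389 -2.41081009]
```

View pics/m7.png

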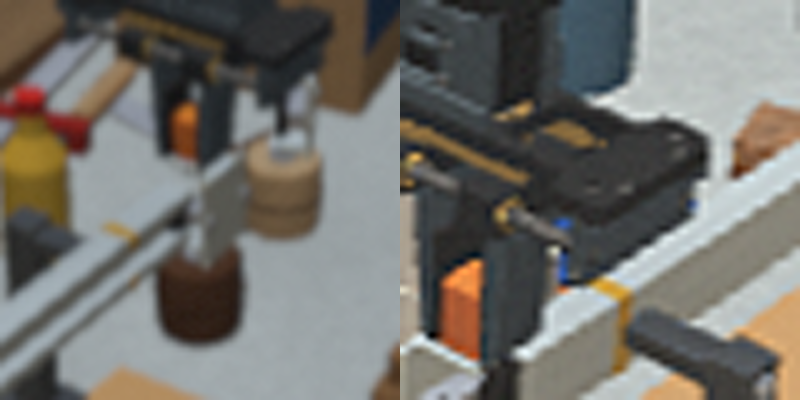

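View pics/w7c.png

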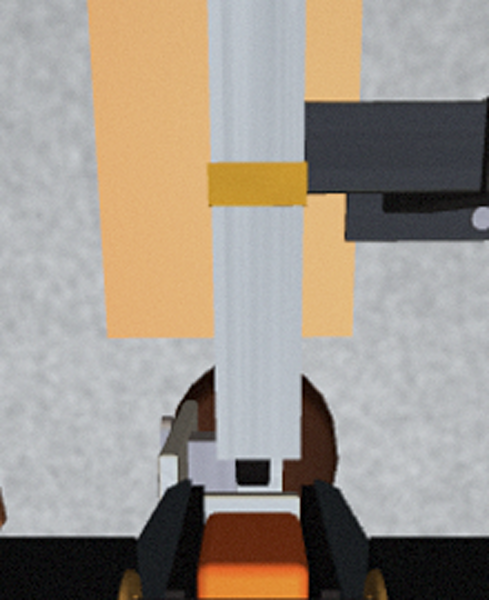

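```bash
python3 - <<'E'
from h import *
# tub rim ellipse in side0: crop d2 scale5
print(onz('side0',200+558/5,150+(347+465)/10,.08), onz('side0',200+468/5,150+405/5,.08),onz('side0',200+650/5,150+405/5,.08))
E
```

```text
[0.44039891 0.13567619 0.08      ] [0.49072645 0.16254912 0.08      ] [0.38976302 0.10640061 0.08      ]
```

>>> apply_moves(series=[[-1,0.8,-25,0,0,0],[-1,0.8,-50,0,0,0],[-1,0.8,-80,0,0,0],[-1,0.8,-110,0,0,0],[-1,0.8,-110,0,0,0]])

```text
time_s: 7.8
ee_pos: [0.6098, 0.0515, 0.1879]
ee_rot: [0.52, 0.48, -0.519, 0.479]
contact_force: [-0.0, -1.3, -2.9]
finger_gap: 0.0234
```

```bash
python3 - <<'E'
from h import *
rail(.358,.187,-.0005)
E
```

```text
row [1.4, 0.7, -264.6] [0.0025, -0.0019, -0.0003] | cur [0.6098 0.0515 0.1879] yaw -0.0798 t 7.8 gap 0.0234
```

>>> apply_moves(series=[[1,0.5,-30,0,0,0],[1,0.5,-65,0,0,0],[1,0.5,-100,0,0,0],[1,0.5,-135,0,0,0],[1,0.5,-170,0,0,0],[1,0.5,-205,0,0,0],[1,0.5,-235,0,0,0],[1,0.5,-255,0,0,0],[1,0.5,-264,0,0,0],[1,0.5,-264,0,0,0],[1,0.5,-264,0,0,0],[1,0.5,-264,0,0,0]])

```text
time_s: 9.0
ee_pos: [0.6317, 0.31, 0.187]
ee_rot: [-0.52, -0.479, 0.521, -0.479]
contact_force: [-0.2, 0.8, -2.1]
finger_gap: 0.0242
```

```bash
python3 - <<'E'
from h import *
save('wrist','w8');save('side','s8');save('scene','sc8')
rail(.358,.185); print(env.read_state()['contact_force'])
a=cv2.imread('pics/s8.png');b=cv2.imread('pics/sc8.png');c=cv2.imread('pics/w8.png')
cv2.imwrite('pics/m8.png',np.hstack([cv2.resize(a[160:280,180:300],(400,400),interpolation=cv2.INTER_CUBIC),cv2.resize(b[110:190,350:430],(400,400),interpolation=cv2.INTER_CUBIC)]))
E
```

```text
row [2.1, 0.0, -4.8] [-0.0012, 0.0007, 0.0002] | cur [0.6317 0.3103 0.1871] yaw -0.0835 t 9.15 gap 0.0236
[-1.07797018 -0.14112452 -2.4884316 ]
```

View pics/m8.png

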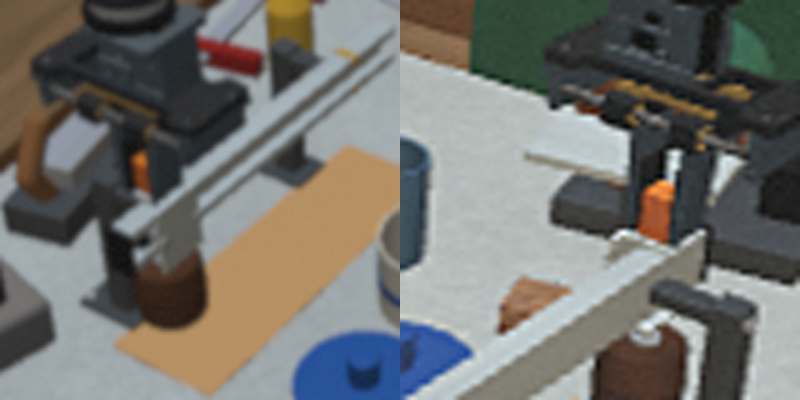

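View pics/w8.png

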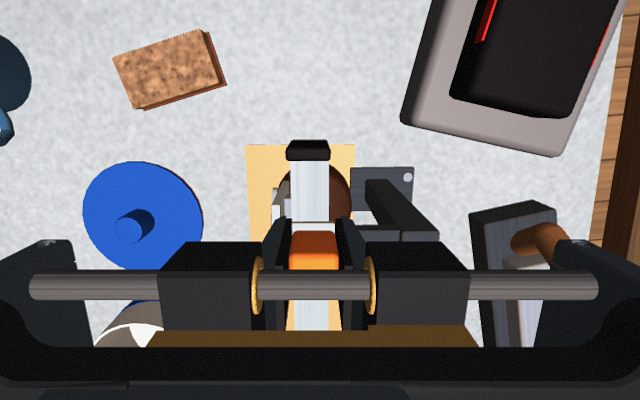

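>>> apply_moves(series=[[0,0,-4,0,0,0],[2,0,-4,0,0,0],[2.5,0,-4,0,0,0],[2.5,0,-4,0,0,0]])

```text
time_s: 9.55
ee_pos: [0.6322, 0.3158, 0.1856]
ee_rot: [0.521, 0.479, -0.52, 0.479]
contact_force: [-2.4, 0.1, 5.1]
finger_gap: 0.0237
```

>>> apply_moves(series=[[0,0,0,0,0,0],[0,0,0,0,0,0],[0,0,0,0,0,0],[-5,0,0,0,0,0],[-40,0,0,0,0,0],[-90,0,0,0,0,0],[-140,0,0,0,0,0],[-140,0,0,0,0,0],[-140,0,0,0,0,0]], fingers=60)

```text
time_s: 10.45
ee_pos: [0.6326, 0.3156, 0.3264]
ee_rot: [0.522, 0.478, -0.519, 0.479]
contact_force: [-0.3, 0.0, -1.3]
finger_gap: 0.0602
```

```bash
python3 - <<'E'
from h import *
save('wrist','w9');save('side','s9');save('scene','sc9')
go(.4796,-.379,.28,.14)
a=cv2.imread('pics/s9.png');b=cv2.imread('pics/sc9.png');c=cv2.imread('pics/w9.png')
cv2.imwrite('pics/m9.png',np.hstack([cv2.resize(a[160:280,180:300],(400,400),interpolation=cv2.INTER_CUBIC),cv2.resize(b[110:190,350:430],(400,400),interpolation=cv2.INTER_CUBIC)]))
E
```

```text
row [44.0, -94.0, 704.3] [-0.2226, 0.0017, 0.0035] | cur [0.6316 0.3152 0.3223] yaw -0.0826 t 10.6 gap 0.0597
```

View pics/m9.png

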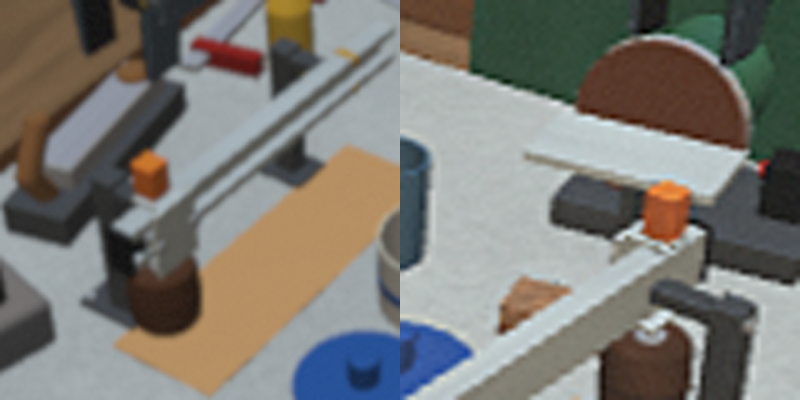

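View pics/w9.png

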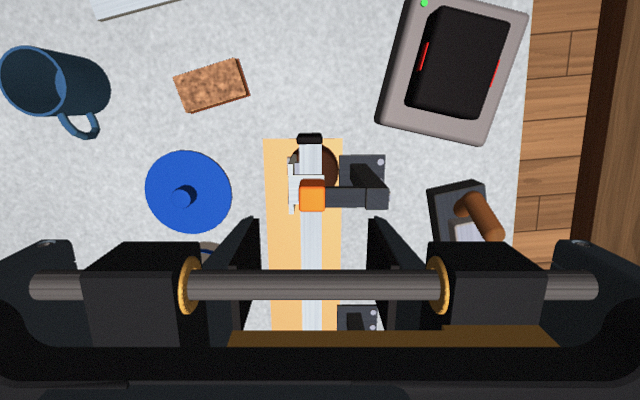

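>>> apply_moves(series=[[0,-6,45,0,0,0],[0,-12,90,0,0,0],[0,-18,138,0,0,0],[0,-24,186,-0.05,0,0],[0,-30,234,-0.1,0,0],[0,-38,282,-0.15,0,0],[0,-44,330,-0.2,0,0],[0,-50,378,-0.2226,0,0],[0,-56,426,-0.2226,0,0],[0,-62,474,-0.2226,0,0],[0,-68,522,-0.2226,0,0],[0,-76,570,-0.2226,0,0]])

```text
time_s: 11.8
ee_pos: [0.5082, -0.2479, 0.3227]
ee_rot: [0.464, 0.535, -0.464, 0.533]
contact_force: [1.0, -0.5, 0.7]
finger_gap: 0.0599
```

```bash
python3 - <<'E'
from h import *
go(.4796,-.379,.26,.14)
E
```

```text
row [62.6, -46.5, 126.0] [0.0001, -0.0018, 0.0024] | cur [ 0.5082 -0.2479  0.3227] yaw 0.1401 t 11.8 gap 0.0599
```

>>> apply_moves(series=[[0,-20,45,0,0,0],[15,-40,90,0,0,0],[40,-46.5,126,0,0,0],[62,-46.5,126,0,0,0],[62,-46.5,126,0,0,0],[62,-46.5,126,0,0,0],[62,-46.5,126,0,0,0]])

```text
time_s: 12.5
ee_pos: [0.4816, -0.3771, 0.2636]
ee_rot: [0.464, 0.533, -0.463, 0.535]
contact_force: [-0.3, 0.1, -0.3]
finger_gap: 0.0598
```

```bash
python3 - <<'E'
from h import *
save('wrist','w10')
blk('w10',*proj('w10',(.4796,-.379,.182)),r=26)
go(.4796,-.379,.15,.14)
E
```

```text
blk w10 [ 0.47950132 -0.37901843] [21.95892334 22.04703369] mm ang 8.112384796142578 mean [ 0.4792 -0.3789] 727
row [113.9, -2.5, 1.4] [0.0014, 0.0017, -0.0017] | cur [ 0.4817 -0.3771  0.2639] yaw 0.1414 t 12.55 gap 0.0601
```

View pics/w10.png

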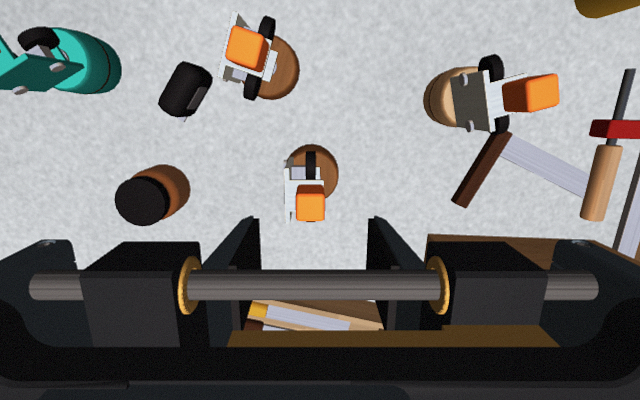

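>>> apply_moves(series=[[50,-2.5,1.4,0,0,0],[90,-2.5,1.4,0,0,0],[108,-2.5,1.4,0,0,0],[113,-2.5,1.4,0,0,0],[113,-2.5,1.4,0,0,0],[113,-2.5,1.4,0,0,0]])

```text
time_s: 13.15
ee_pos: [0.4799, -0.3799, 0.1516]
ee_rot: [0.464, 0.532, -0.464, 0.535]
contact_force: [-0.2, -0.2, -0.4]
finger_gap: 0.0599
```

>>> apply_moves(series=[[0,0,0,0,0,0],[0,0,0,0,0,0],[0,0,0,0,0,0],[0,0,0,0,0,0],[0,0,0,0,0,0]], fingers=10)

```text
time_s: 13.65
ee_pos: [0.4787, -0.3793, 0.1496]
ee_rot: [0.464, 0.534, -0.464, 0.534]
contact_force: [-0.7, 0.0, -0.3]
finger_gap: 0.0236
```

```bash
python3 - <<'E'
from h import *
rail(-.080,.362)
E
```

```text
row [-212.4, 152.3, -239.0] [0.2224, 0.0001, -0.0002] | cur [ 0.4787 -0.3793  0.1496] yaw 0.1401 t 13.65 gap 0.0236
```

>>> apply_moves(series=[[-40,0,0,0,0,0],[-90,0,0,0,0,0],[-140,0,0,0,0,0],[-190,0,0,0,0,0],[-212,10,-20,0.05,0,0],[-212,35,-60,0.11,0,0],[-212,60,-100,0.17,0,0],[-212,86,-140,0.2224,0,0],[-212,112,-180,0.2224,0,0],[-212,140,-215,0.2224,0,0],[-212,152,-239,0.2224,0,0],[-212,152,-239,0.2224,0,0]])

```text
time_s: 14.85
ee_pos: [0.5967, -0.1176, 0.3603]
ee_rot: [0.519, 0.481, -0.519, 0.479]
contact_force: [0.8, 0.4, -2.4]
finger_gap: 0.0237
```

```bash
python3 - <<'E'
from h import *
rail(-.075,.1885)
E
```

```text
row [171.8, 0.1, -0.8] [0.005, -0.0022, 0.0018] | cur [ 0.5967 -0.1176  0.3603] yaw -0.0773 t 14.85 gap 0.0237
```

>>> apply_moves(series=[[50,0,-1,0.001,0,0],[100,0,-1,0.001,0,0],[150,0,-1,0.001,0,0],[173,0,-1,0.001,0,0],[173,0,-1,0.001,0,0],[173,0,-1,0.001,0,0],[173,0,-1,0.001,0,0],[173,0,-1,0.001,0,0],[173,0,-1,0.001,0,0]])

```text
time_s: 15.75
ee_pos: [0.5966, -0.1206, 0.19]
ee_rot: [0.521, 0.478, -0.52, 0.48]
contact_force: [-0.6, -0.7, -1.9]
finger_gap: 0.0238
```

```bash
cat >>h.py <<'E'
def lx(fn,u,v,z):
    c,si=np.cos(YA),np.sin(YA);p=onz(fn,u,v,z)[:2]-M0
    return (np.array([p@[c,si],p@[-si,c]])*1000).round(1)
def wheel(fn):
    """dark wheel rows in front of the gripper: its lateral place in the rail frame"""
    im=load(fn)[0];g=im.astype(int).max(2);o=[]
    for v in range(170,218,4):
        r=np.where(g[v,285:345]<32)[0]+285
        if len(r)>5:
            k=np.split(r,np.where(np.diff(r)>1)[0]+1);k=max(k,key=len);o.append((v,k[0],k[-1],lx(fn,k[0],v,.158).tolist(),lx(fn,k[-1]+1,v,.158).tolist()))
    for x in o: print(x)
E
python3 - <<'E'
from h import *
save('wrist','w11');wheel('w11')
rail(-.02,.1885)
c=cv2.imread('pics/w11.png')
cv2.imwrite('pics/w11c.png',cv2.resize(c[0:270,200:420],(489,600),interpolation=cv2.INTER_CUBIC))
E
```

```text
(174, np.int64(307), np.int64(320), [-4.0, -43.3], [4.9, -43.3])
(178, np.int64(306), np.int64(320), [-4.6, -45.9], [4.9, -45.9])
(182, np.int64(306), np.int64(320), [-4.6, -48.5], [4.9, -48.5])
(186, np.int64(306), np.int64(320), [-4.6, -51.1], [5.0, -51.1])
(190, np.int64(306), np.int64(320), [-4.7, -53.7], [5.0, -53.7])
(194, np.int64(314), np.int64(320), [0.5, -56.4], [5.0, -56.4])
(198, np.int64(306), np.int64(314), [-4.7, -59.1], [1.1, -59.1])
(202, np.int64(306), np.int64(313), [-4.7, -61.8], [0.5, -61.8])
(206, np.int64(306), np.int64(320), [-4.7, -64.5], [5.0, -64.5])
(210, np.int64(306), np.int64(320), [-4.7, -67.2], [5.0, -67.2])
(214, np.int64(307), np.int64(319), [-4.1, -70.0], [4.4, -70.0])
row [1.1, -0.2, -59.1] [-0.001, 0.0003, -0.0022] | cur [ 0.5964 -0.1206  0.1897] yaw -0.0833 t 15.8 gap 0.0243
```

View pics/w11c.png

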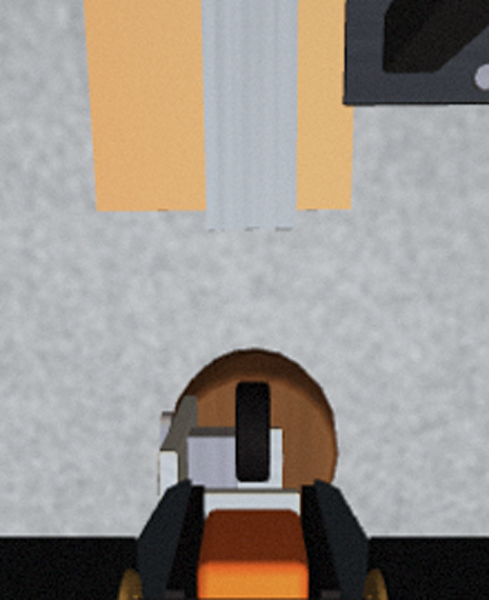

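>>> apply_moves(series=[[1,0,-15,0,0,0],[1,0,-30,0,0,0],[1,0,-42,0,0,0],[1,0,-54,0,0,0],[1,0,-66,0,0,0],[1,0,-80,0,0,0],[1,0,-100,0,0,0],[1,0,-120,0,0,0],[1,0,-140,0,0,0],[1,0,-160,0,0,0]])

```text
time_s: 16.8
ee_pos: [0.6092, 0.0406, 0.1875]
ee_rot: [0.52, 0.479, -0.52, 0.479]
contact_force: [0.2, 0.5, -2.8]
finger_gap: 0.0239
```

```bash
python3 - <<'E'
from h import *
rail(.278,.187); print(env.read_state()['contact_force'])
E
```

```text
row [0.5, 0.1, -195.5] [-0.0009, -0.0001, -0.0002] | cur [0.6092 0.0406 0.1875] yaw -0.0832 t 16.8 gap 0.0239
[ 0.24987488  0.53590497 -2.83294952]
```

>>> apply_moves(series=[[0,0,-30,0,0,0],[0,0,-60,0,0,0],[0,0,-95,0,0,0],[0,0,-130,0,0,0],[0,0,-160,0,0,0],[0,0,-180,0,0,0],[0,0,-190,0,0,0],[0,0,-195,0,0,0],[1.5,0,-195,0,0,0],[2,0,-195,0,0,0],[2,0,-195,0,0,0]])

```text
time_s: 17.9
ee_pos: [0.6255, 0.2323, 0.1857]
ee_rot: [0.521, 0.478, -0.521, 0.478]
contact_force: [0.3, 0.0, -1.3]
finger_gap: 0.0237
```

>>> apply_moves(series=[[0,0,0,0,0,0],[0,0,0,0,0,0],[0,0,0,0,0,0],[-5,0,0,0,0,0],[-40,0,0,0,0,0],[-90,0,0,0,0,0],[-140,0,0,0,0,0],[-140,0,0,0,0,0],[-140,0,0,0,0,0]], fingers=60)

```text
time_s: 18.8
ee_pos: [0.6258, 0.2335, 0.3275]
ee_rot: [0.522, 0.478, -0.519, 0.479]
contact_force: [0.1, 0.2, -1.0]
finger_gap: 0.0598
```

```bash
python3 - <<'E'
from h import *
save('wrist','w12');save('side','s12');save('scene','sc12')
go(.4175,-.2675,.26,-.18)
a=cv2.imread('pics/s12.png');b=cv2.imread('pics/sc12.png');c=cv2.imread('pics/w12.png')
cv2.imwrite('pics/m12.png',np.hstack([cv2.resize(a[160:280,180:300],(400,400),interpolation=cv2.INTER_CUBIC),cv2.resize(b[110:210,330:430],(400,400),interpolation=cv2.INTER_CUBIC)]))
for p in [(.358),(.279)]: 
    q=M0+p*np.array([-np.sin(YA),np.cos(YA)]);print(proj('w12',(*q,.218)))
E
```

```text
row [64.8, -164.7, 516.0] [0.0967, 0.0016, 0.0031] | cur [0.6248 0.2331 0.3236] yaw -0.0833 t 18.95 gap 0.06
[312.86710723 100.45971959]
[312.93141556 193.1726918 ]
```

View pics/m12.png

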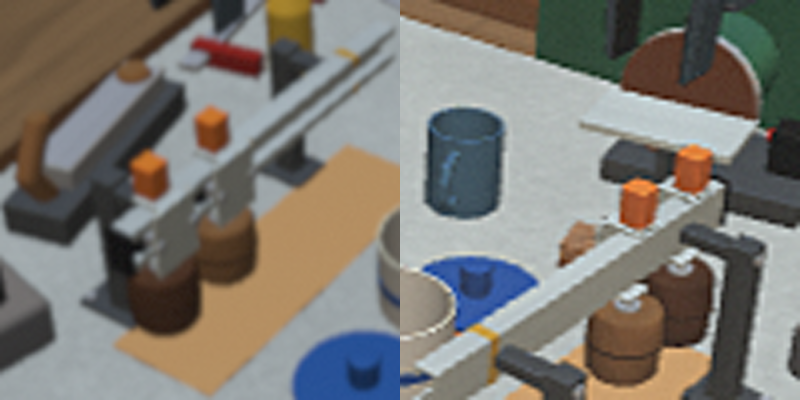

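View pics/w12.png

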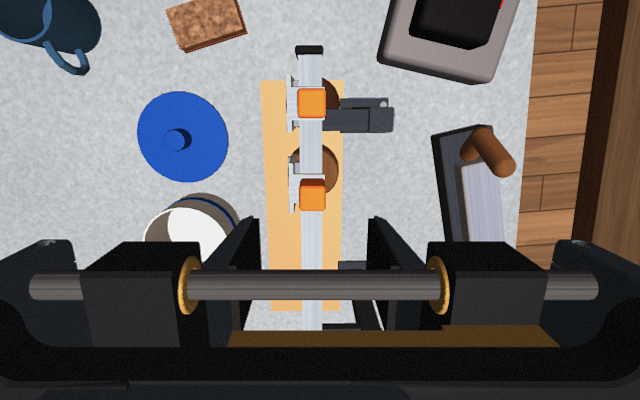

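>>> apply_moves(series=[[0,-14,43,0,0,0],[0,-28,88,0,0,0],[0,-42,133,0,0,0],[0,-56,178,0.03,0,0],[0,-70,223,0.06,0,0],[0,-84,268,0.0967,0,0],[0,-98,313,0.0967,0,0],[0,-112,358,0.0967,0,0],[0,-126,403,0.0967,0,0],[0,-140,448,0.0967,0,0],[0,-155,490,0.0967,0,0],[30,-165,516,0.0967,0,0]])

```text
time_s: 20.15
ee_pos: [0.4179, -0.2705, 0.297]
ee_rot: [0.544, 0.45, -0.543, 0.455]
contact_force: [0.9, -0.1, -0.5]
finger_gap: 0.06
```

>>> apply_moves(series=[[30,0,0,0,0,0],[32,0,0,0,0,0],[32,0,0,0,0,0],[32,0,0,0,0,0],[32,0,0,0,0,0]])

```text
time_s: 20.65
ee_pos: [0.419, -0.267, 0.2649]
ee_rot: [0.543, 0.452, -0.542, 0.454]
contact_force: [-0.4, 0.1, 0.5]
finger_gap: 0.0599
```

```bash
python3 - <<'E'
from h import *
save('wrist','w13')
blk('w13',*proj('w13',(.4175,-.2675,.182)),r=26)
go(.4175,-.2675,.15,-.18)
E
```

```text
blk w13 [ 0.41593325 -0.26644802] [21.21366272 21.31286774] mm ang 79.75798034667969 mean [ 0.416  -0.2664] 694
row [114.7, -1.6, 0.6] [0.0012, 0.001, -0.0024] | cur [ 0.4189 -0.267   0.2647] yaw -0.1788 t 20.7 gap 0.0599
```

View pics/w13.png

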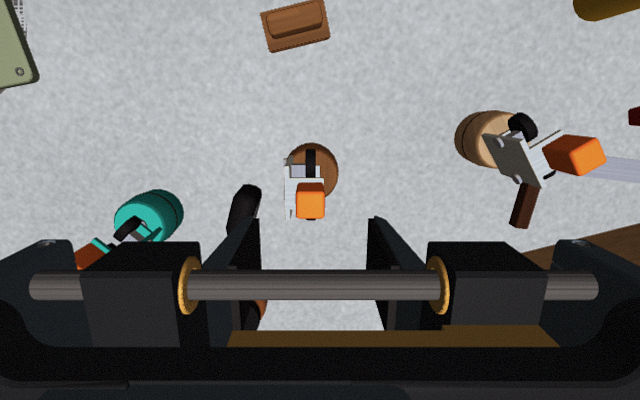

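>>> apply_moves(series=[[50,-3,0,0,0,0],[90,-3,0,0,0,0],[108,-3,0,0,0,0],[114,-3,0,0,0,0],[114,-3,0,0,0,0],[114,-3,0,0,0,0]])

```text
time_s: 21.3
ee_pos: [0.4163, -0.2672, 0.151]
ee_rot: [0.543, 0.452, -0.542, 0.454]
contact_force: [0.3, -0.3, 0.4]
finger_gap: 0.0598
```

>>> apply_moves(series=[[0,0,0,0,0,0],[0,0,0,0,0,0],[0,0,0,0,0,0],[0,0,0,0,0,0],[0,0,0,0,0,0]], fingers=10)

```text
time_s: 21.8
ee_pos: [0.4153, -0.2667, 0.1496]
ee_rot: [0.543, 0.453, -0.543, 0.453]
contact_force: [-2.1, 0.3, -0.7]
finger_gap: 0.024
```

```bash
python3 - <<'E'
from h import *
rail(-.080,.362)
E
```

```text
row [-212.3, 152.1, -175.3] [-0.0977, 0.0002, -0.0006] | cur [ 0.4153 -0.2667  0.1496] yaw -0.18 t 21.8 gap 0.024
```

>>> apply_moves(series=[[-40,0,0,0,0,0],[-90,0,0,0,0,0],[-140,0,0,0,0,0],[-190,0,0,0,0,0],[-212,15,-18,-0.03,0,0],[-212,45,-52,-0.06,0,0],[-212,75,-86,-0.0977,0,0],[-212,105,-120,-0.0977,0,0],[-212,135,-150,-0.0977,0,0],[-212,152,-175,-0.0977,0,0],[-212,152,-175,-0.0977,0,0],[-212,152,-175,-0.0977,0,0]])

```text
time_s: 23.0
ee_pos: [0.5958, -0.1213, 0.3601]
ee_rot: [-0.519, -0.48, 0.521, -0.479]
contact_force: [-0.7, -0.4, -3.2]
finger_gap: 0.024
```

```bash
python3 - <<'E'
from h import *
rail(-.078,.1895)
E
```

```text
row [170.6, 0.8, -2.0] [0.0012, 0.0003, 0.0029] | cur [ 0.5958 -0.1213  0.3601] yaw -0.0811 t 23.0 gap 0.024
```

>>> apply_moves(series=[[50,0,-1,0,0,0],[100,0,-1,0,0,0],[150,0,-1,0,0,0],[172,0,-1,0,0,0],[172,0,-1,0,0,0],[172,0,-1,0,0,0],[172,0,-1,0,0,0],[172,0,-1,0,0,0],[172,0,-1,0,0,0]])

```text
time_s: 23.9
ee_pos: [0.5967, -0.1209, 0.191]
ee_rot: [0.521, 0.478, -0.52, 0.48]
contact_force: [-0.2, 0.4, -3.2]
finger_gap: 0.0238
```

```bash
python3 - <<'E'
from h import *
save('wrist','w14');wheel('w14')
rail(-.02,.1885)
c=cv2.imread('pics/w14.png')
cv2.imwrite('pics/w14c.png',cv2.resize(c[0:270,200:420],(489,600),interpolation=cv2.INTER_CUBIC))
E
```

```text
(174, np.int64(306), np.int64(320), [-4.5, -43.7], [5.0, -43.7])
(178, np.int64(306), np.int64(320), [-4.5, -46.3], [5.1, -46.3])
(182, np.int64(306), np.int64(320), [-4.5, -48.9], [5.1, -48.9])
(186, np.int64(306), np.int64(320), [-4.5, -51.6], [5.1, -51.6])
(190, np.int64(306), np.int64(320), [-4.6, -54.2], [5.1, -54.2])
(194, np.int64(312), np.int64(320), [-0.7, -56.9], [5.1, -56.9])
(198, np.int64(306), np.int64(316), [-4.6, -59.6], [2.6, -59.6])
(202, np.int64(306), np.int64(316), [-4.6, -62.3], [2.6, -62.3])
(206, np.int64(306), np.int64(320), [-4.6, -65.0], [5.2, -65.0])
(210, np.int64(306), np.int64(320), [-4.6, -67.7], [5.2, -67.7])
(214, np.int64(307), np.int64(319), [-4.0, -70.5], [4.6, -70.5])
row [2.1, -0.3, -59.3] [0.0, 0.0003, -0.0022] | cur [ 0.5965 -0.1208  0.1907] yaw -0.0823 t 23.95 gap 0.0241
```

View pics/w14c.png

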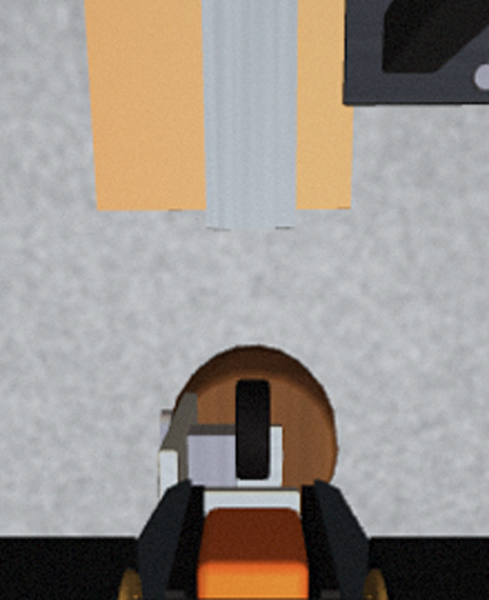

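>>> apply_moves(series=[[2,-0.3,-15,0,0,0],[2,-0.3,-30,0,0,0],[2,-0.3,-42,0,0,0],[2,-0.3,-54,0,0,0],[2,-0.3,-66,0,0,0],[2,-0.3,-80,0,0,0],[2,-0.3,-100,0,0,0],[2,-0.3,-120,0,0,0],[2,-0.3,-140,0,0,0],[2,-0.3,-160,0,0,0]])

```text
time_s: 24.95
ee_pos: [0.6089, 0.0404, 0.1875]
ee_rot: [0.52, 0.479, -0.52, 0.479]
contact_force: [0.2, -0.3, -3.3]
finger_gap: 0.0237
```

```bash
python3 - <<'E'
from h import *
rail(.2005,.187); print(env.read_state()['contact_force'])
E
```

```text
row [0.5, 0.6, -118.2] [0.0002, -0.0001, -0.0001] | cur [0.6089 0.0404 0.1875] yaw -0.0821 t 24.95 gap 0.0237
[ 0.1977366  -0.25173286 -3.2959571 ]
```

>>> apply_moves(series=[[0,0.3,-30,0,0,0],[0,0.3,-60,0,0,0],[0,0.3,-85,0,0,0],[0,0.3,-105,0,0,0],[0,0.3,-115,0,0,0],[0,0.3,-118,0,0,0],[1.5,0.3,-118,0,0,0],[2,0.3,-118,0,0,0],[2,0.3,-118,0,0,0]])

```text
time_s: 25.85
ee_pos: [0.619, 0.1556, 0.1857]
ee_rot: [0.52, 0.479, -0.52, 0.479]
contact_force: [0.7, 0.7, -1.3]
finger_gap: 0.0239
```

>>> apply_moves(series=[[0,0,0,0,0,0],[0,0,0,0,0,0],[0,0,0,0,0,0],[-5,0,0,0,0,0],[-40,0,0,0,0,0],[-90,0,0,0,0,0],[-140,0,0,0,0,0],[-140,0,0,0,0,0],[-140,0,0,0,0,0]], fingers=60)

```text
time_s: 26.75
ee_pos: [0.6194, 0.1565, 0.3274]
ee_rot: [0.521, 0.478, -0.519, 0.48]
contact_force: [0.8, 0.2, -0.5]
finger_gap: 0.0601
```

```bash
python3 - <<'E'
from h import *
save('wrist','w15');save('side','s15');save('scene','sc15')
go(.637,-.2675,.26,.405)
a=cv2.imread('pics/s15.png');b=cv2.imread('pics/sc15.png');c=cv2.imread('pics/w15.png')
cv2.imwrite('pics/m15.png',np.hstack([cv2.resize(a[160:280,180:300],(400,400),interpolation=cv2.INTER_CUBIC),cv2.resize(b[110:210,330:430],(400,400),interpolation=cv2.INTER_CUBIC)]))
for p in [(.358),(.278),.2]: 
    q=M0+p*np.array([-np.sin(YA),np.cos(YA)]);print(proj('w15',(*q,.218)))
E
```

```text
row [64.0, 53.8, 420.7] [-0.4873, 0.0003, 0.0034] | cur [0.6182 0.1562 0.3237] yaw -0.0823 t 26.9 gap 0.0602
[313.09420248  -5.57309908]
[313.05763996 103.84439566]
[313.02716922 195.03150319]
```

View pics/m15.png

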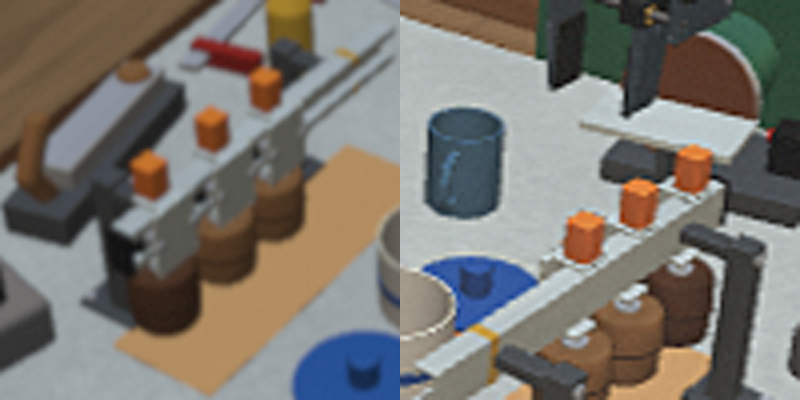

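View pics/w15.png

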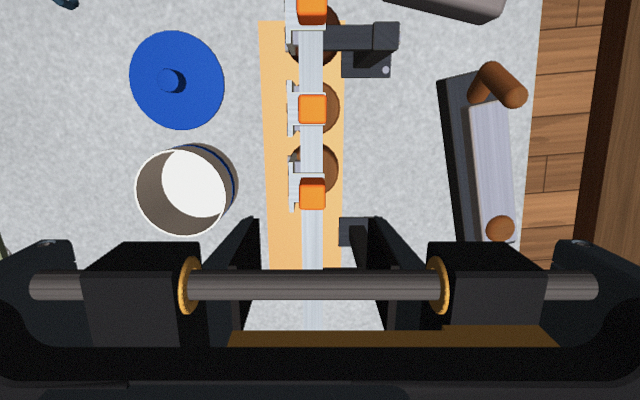

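>>> apply_moves(series=[[0,5,40,0,0,0],[0,10,85,-0.05,0,0],[0,16,130,-0.1,0,0],[0,22,175,-0.15,0,0],[0,28,220,-0.2,0,0],[0,34,265,-0.25,0,0],[0,40,310,-0.3,0,0],[0,46,355,-0.36,0,0],[0,52,400,-0.42,0,0],[0,54,421,-0.487,0,0],[30,54,421,-0.487,0,0],[60,54,421,-0.487,0,0]])

```text
time_s: 28.1
ee_pos: [0.6377, -0.2688, 0.2633]
ee_rot: [0.39, 0.59, -0.39, 0.59]
contact_force: [0.2, -0.6, -1.4]
finger_gap: 0.0599
```

>>> apply_moves(series=[[0,0,0,0,0,0],[0,0,0,0,0,0],[0,0,0,0,0,0]])

```text
time_s: 28.4
ee_pos: [0.6389, -0.2677, 0.267]
ee_rot: [0.389, 0.589, -0.389, 0.591]
contact_force: [0.2, 0.1, -0.2]
finger_gap: 0.0596
```

```bash
python3 - <<'E'
from h import *
save('wrist','w16')
blk('w16',*proj('w16',(.637,-.2675,.182)),r=26)
go(.637,-.2675,.15,.408)
E
```

```text
blk w16 [ 0.63756343 -0.26699248] [22.24857025 21.31596832] mm ang 23.222322463989258 mean [ 0.6375 -0.2669] 714
row [117.4, -2.0, -1.2] [-0.0029, 0.0024, -0.0023] | cur [ 0.6389 -0.2677  0.2674] yaw 0.4051 t 28.45 gap 0.0602
```

View pics/w16.png

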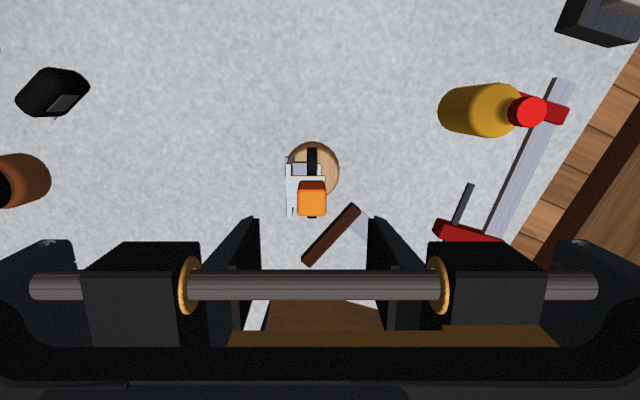

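>>> apply_moves(series=[[50,-1.6,-1.6,0,0,0],[90,-1.6,-1.6,0,0,0],[110,-1.6,-1.6,0,0,0],[116,-1.6,-1.6,0,0,0],[116,-1.6,-1.6,0,0,0],[116,-1.6,-1.6,0,0,0]])

```text
time_s: 29.05
ee_pos: [0.6374, -0.2672, 0.1519]
ee_rot: [0.39, 0.589, -0.389, 0.592]
contact_force: [0.5, 0.1, -0.0]
finger_gap: 0.0601
```

>>> apply_moves(series=[[0,0,0,0,0,0],[0,0,0,0,0,0],[0,0,0,0,0,0],[0,0,0,0,0,0],[0,0,0,0,0,0]], fingers=10)

```text
time_s: 29.55
ee_pos: [0.6361, -0.2668, 0.1496]
ee_rot: [0.389, 0.59, -0.389, 0.59]
contact_force: [-1.8, -0.9, -0.5]
finger_gap: 0.0238
```

```bash
python3 - <<'E'
from h import *
rail(-.080,.32)
E
```

```text
row [-170.4, 20.5, -149.3] [0.487, 0.0001, -0.0004] | cur [ 0.6361 -0.2668  0.1496] yaw 0.4047 t 29.55 gap 0.0238
```

>>> apply_moves(series=[[-40,0,0,0,0,0],[-90,0,0,0.05,0,0],[-140,0,0,0.12,0,0],[-170,4,-30,0.2,0,0],[-170,10,-70,0.3,0,0],[-170,16,-110,0.4,0,0],[-170,20,-140,0.487,0,0],[-170,20.5,-149,0.487,0,0],[-170,20.5,-149,0.487,0,0],[-170,20.5,-149,0.487,0,0]])

```text
time_s: 30.55
ee_pos: [0.5964, -0.1226, 0.3191]
ee_rot: [-0.52, -0.479, 0.52, -0.479]
contact_force: [0.7, -1.0, -3.2]
finger_gap: 0.0239
```

```bash
python3 - <<'E'
from h import *
rail(-.078,.190)
E
```

```text
row [129.0, -0.3, -3.3] [0.0003, 0.001, 0.0002] | cur [ 0.5964 -0.1226  0.3191] yaw -0.082 t 30.55 gap 0.0239
```

>>> apply_moves(series=[[50,0,-2,0,0,0],[100,0,-2,0,0,0],[129,0,-2,0,0,0],[129,0,-2,0,0,0],[129,0,-2,0,0,0],[129,0,-2,0,0,0],[129,0,-2,0,0,0],[129,0,-2,0,0,0]])

```text
time_s: 31.35
ee_pos: [0.5972, -0.12, 0.1922]
ee_rot: [0.521, 0.478, -0.519, 0.48]
contact_force: [0.0, -0.7, -3.1]
finger_gap: 0.0239
```

```bash
python3 - <<'E'
from h import *
save('wrist','w17');wheel('w17')
rail(.123,.1885)
c=cv2.imread('pics/w17.png')
cv2.imwrite('pics/w17c.png',cv2.resize(c[0:270,200:420],(489,600),interpolation=cv2.INTER_CUBIC))
E
```

```text
(174, np.int64(307), np.int64(319), [-3.4, -43.0], [4.9, -43.0])
(178, np.int64(306), np.int64(320), [-4.1, -45.7], [5.5, -45.7])
(182, np.int64(306), np.int64(320), [-4.1, -48.3], [5.6, -48.3])
(186, np.int64(306), np.int64(320), [-4.1, -50.9], [5.6, -50.9])
(190, np.int64(306), np.int64(320), [-4.1, -53.6], [5.6, -53.6])
(194, np.int64(306), np.int64(320), [-4.1, -56.3], [5.6, -56.3])
(198, np.int64(306), np.int64(320), [-4.2, -59.0], [5.6, -59.0])
(202, np.int64(306), np.int64(313), [-4.2, -61.7], [1.1, -61.7])
(206, np.int64(306), np.int64(320), [-4.2, -64.5], [5.7, -64.5])
(210, np.int64(306), np.int64(320), [-4.2, -67.2], [5.7, -67.2])
(214, np.int64(306), np.int64(320), [-4.2, -70.0], [5.7, -70.0])
row [3.2, -0.7, -201.4] [0.0, 0.0004, -0.0025] | cur [ 0.5969 -0.1199  0.1918] yaw -0.0823 t 31.4 gap 0.024
```

View pics/w17c.png

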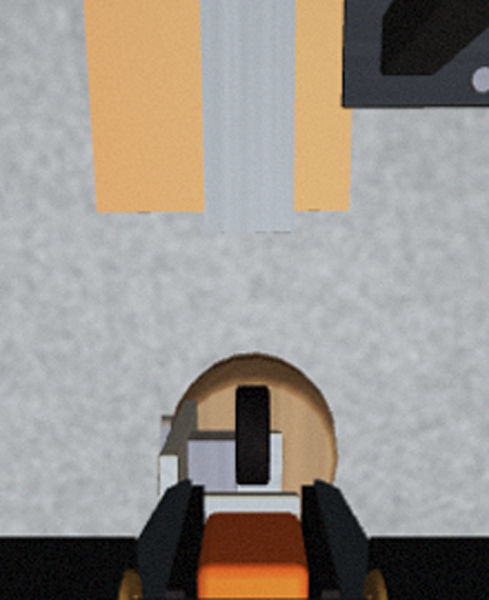

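>>> apply_moves(series=[[3,-0.7,-12,0,0,0],[3,-0.7,-28,0,0,0],[3,-0.7,-40,0,0,0],[3,-0.7,-52,0,0,0],[3,-0.7,-64,0,0,0],[3,-0.7,-78,0,0,0],[3,-0.7,-98,0,0,0],[3,-0.7,-120,0,0,0],[3,-0.7,-145,0,0,0],[3,-0.7,-170,0,0,0],[3,-0.7,-190,0,0,0],[3,-0.7,-200,0,0,0]])

```text
time_s: 32.6
ee_pos: [0.6121, 0.082, 0.1874]
ee_rot: [0.52, 0.48, -0.52, 0.479]
contact_force: [-0.1, -0.1, -2.5]
finger_gap: 0.0236
```

>>> apply_moves(series=[[0,0,0,0,0,0],[0,0,0,0,0,0],[2,0,0,0,0,0],[3,0,0,0,0,0],[3,0,0,0,0,0]])

```text
time_s: 33.1
ee_pos: [0.6123, 0.0787, 0.1858]
ee_rot: [0.521, 0.478, -0.52, 0.479]
contact_force: [-2.2, -1.2, 4.6]
finger_gap: 0.0234
```

```bash
python3 - <<'E'
from h import *
rail(.123,.1855); print(env.read_state()['contact_force'])
E
```

```text
row [0.3, 0.3, -2.2] [-0.0011, 0.0, -0.0014] | cur [0.6123 0.0787 0.1858] yaw -0.0834 t 33.1 gap 0.0234
[-2.17677014 -1.18266551  4.56670186]
```

>>> apply_moves(series=[[0,0,-2,0,0,0],[0,0,-2,0,0,0],[0,0,-2,0,0,0],[-5,0,-2,0,0,0],[-40,0,-2,0,0,0],[-90,0,-2,0,0,0],[-140,0,-2,0,0,0],[-190,0,20,0,0,0],[-190,0,60,0,0,0],[-190,0,60,0,0,0],[-190,0,60,0,0,0],[-190,0,60,0,0,0]], fingers=60)

```text
time_s: 34.3
ee_pos: [0.6069, 0.0204, 0.3737]
ee_rot: [-0.52, -0.48, 0.52, -0.479]
contact_force: [-1.1, 0.2, 0.1]
finger_gap: 0.0601
```

```bash
python3 - <<'E'
from h import *
save('wrist','w18');save('side','s18');save('scene','sc18')
go(.46,-.2,.3,0)
a=cv2.imread('pics/s18.png');b=cv2.imread('pics/sc18.png')
cv2.imwrite('pics/m18.png',np.hstack([cv2.resize(a[150:270,180:340],(400,300),interpolation=cv2.INTER_CUBIC),cv2.resize(b[110:230,290:450],(400,300),interpolation=cv2.INTER_CUBIC)]))
E
```

```text
row [73.9, -128.6, 231.9] [-0.0811, -0.0001, 0.0014] | cur [0.6071 0.0207 0.3737] yaw -0.0811 t 34.45 gap 0.0599
```

View pics/w18.png

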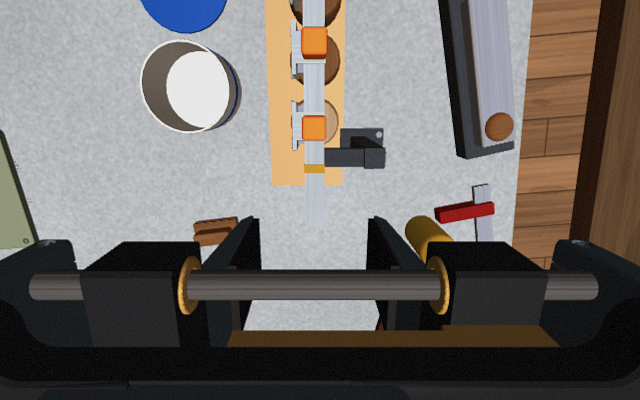

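View pics/m18.png

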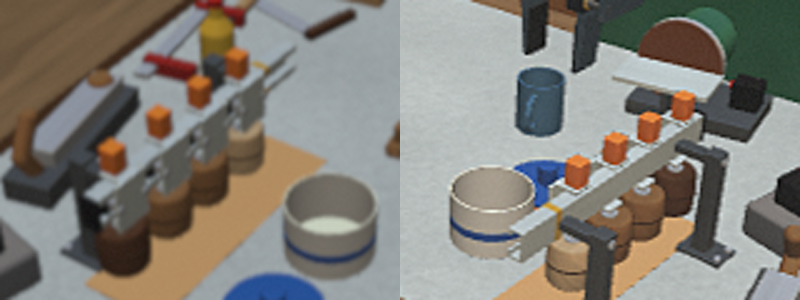

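View pics/s18.png

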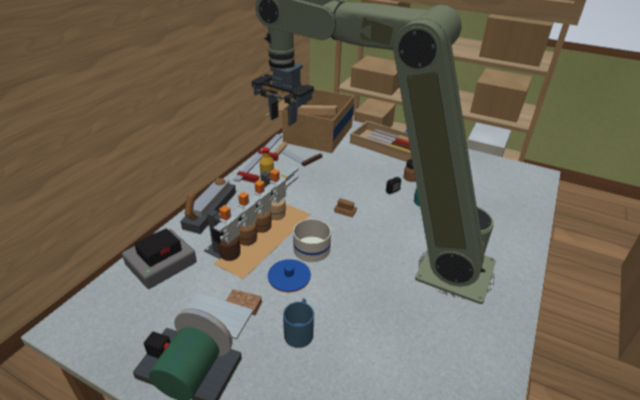

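>>> apply_moves(series=[[0,-20,40,-0.04,0,0],[0,-45,80,-0.081,0,0],[0,-70,120,-0.081,0,0],[20,-90,160,-0.081,0,0],[50,-110,200,-0.081,0,0],[74,-129,232,-0.081,0,0],[74,-129,232,-0.081,0,0],[74,-129,232,-0.081,0,0],[74,-129,232,-0.081,0,0]])

```text
time_s: 35.35
ee_pos: [0.4608, -0.2001, 0.3013]
ee_rot: [0.5, 0.499, -0.5, 0.501]
contact_force: [0.5, -0.4, -0.4]
finger_gap: 0.0597
```

```bash
python3 - <<'E'
from h import *
save('wrist','w19')
go(.46,-.1,.12,0)
c=cv2.imread('pics/w19.png')
for u,v in [(314,127),(314,42)]: print(lx('w18',u,v,.218))
E
```

```text
row [181.4, -1.3, -100.0] [0.0005, 0.0005, -0.0022] | cur [ 0.4609 -0.2     0.3014] yaw 0.0005 t 35.4 gap 0.0601
[ -1.  119.7]
[ -1.1 196.1]
```

View pics/w19.png

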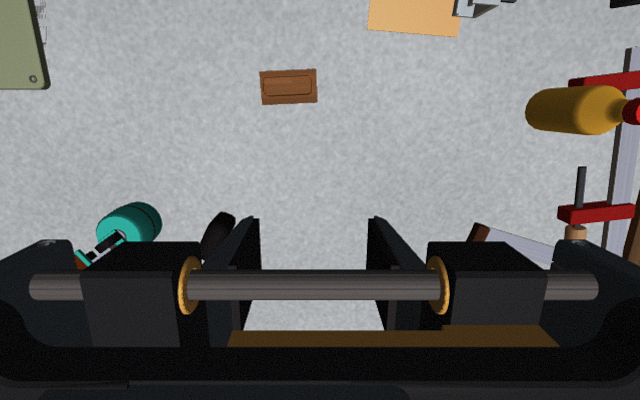

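```bash
python3 - <<'E'
from h import *
c=cv2.imread('pics/w19.png')
cv2.imwrite('pics/w19c.png',cv2.resize(c[55:115,240:340],(800,480),interpolation=cv2.INTER_CUBIC))
im=load('w19')[0];h=cv2.cvtColor(im,cv2.COLOR_RGB2HSV);m=cv2.inRange(h,np.array((2,70,0)),np.array((25,255,255)))
n,l,s,ce=cv2.connectedComponentsWithStats(m);i=l[88,288];print(s[i],ce[i])
ys,xs=np.where(l==i);P=np.array([onz('w19',x,y,.02)[:2] for x,y in zip(xs,ys)])
print(cv2.minAreaRect((P*1e4).astype(np.float32)))
go(.46,-.1,.12,1.5708)
print(env.read_state()['q'])
E
```

```text
[ 260   69   57   36 1865] [288.22252011  86.3152815 ]
((4279.1240234375, -984.2281494140625), (734.6067504882812, 415.6127624511719), 2.5839486122131348)
row [181.4, -1.3, -100.0] [-1.5703, 0.0021, -0.0014] | cur [ 0.4609 -0.2     0.3014] yaw 0.0005 t 35.4 gap 0.0601
[-4.32566509e-01  1.57925695e-01  1.56386015e+00  5.25282502e-04
  1.41760537e+00 -4.33141722e-01]
```

View pics/w19c.png

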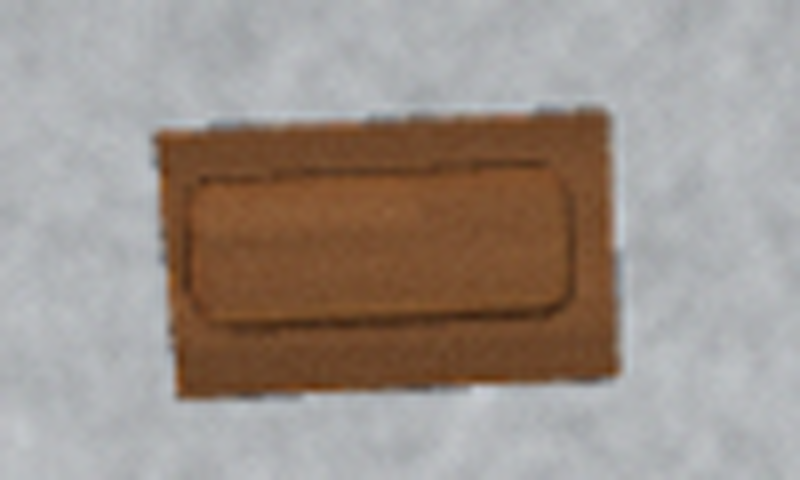

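```bash
python3 - <<'E'
from h import *
go(.428,-.0984,.12,-1.526)
E
```

```text
row [181.3, -33.3, -101.7] [1.5265, -0.0013, -0.0021] | cur [ 0.4609 -0.2     0.3014] yaw 0.0005 t 35.4 gap 0.0601
```

>>> apply_moves(series=[[0,-5,-10,0.14,0,0],[15,-10,-20,0.28,0,0],[30,-15,-35,0.42,0,0],[45,-20,-50,0.56,0,0],[60,-25,-65,0.7,0,0],[80,-30,-80,0.84,0,0],[100,-33,-95,0.98,0,0],[120,-33,-102,1.12,0,0],[140,-33,-102,1.26,0,0],[160,-33,-102,1.4,0,0],[175,-33,-102,1.5265,0,0],[181,-33,-102,1.5265,0,0]])

```text
time_s: 36.6
ee_pos: [0.4271, -0.0976, 0.1189]
ee_rot: [-0.707, -0.016, 0.707, -0.016]
contact_force: [-0.2, 0.0, 0.7]
finger_gap: 0.0596
```

>>> apply_moves(series=[[0,0,0,0,0,0],[0,0,0,0,0,0],[0,0,0,0,0,0],[0,0,0,0,0,0]])

```text
time_s: 37.0
ee_pos: [0.4272, -0.0988, 0.1202]
ee_rot: [0.708, 0.015, -0.706, 0.016]
contact_force: [-0.5, -0.5, -0.5]
finger_gap: 0.0598
```

```bash
python3 - <<'E'
from h import *
save('wrist','w20');save('side','s20')
go(.428,-.0984,.026,-1.526)
E
```

```text
row [93.9, -0.4, -1.0] [-0.0015, -0.0011, -0.0003] | cur [ 0.4269 -0.0988  0.1199] yaw -1.5275 t 37.1 gap 0.0597
```

View pics/w20.png

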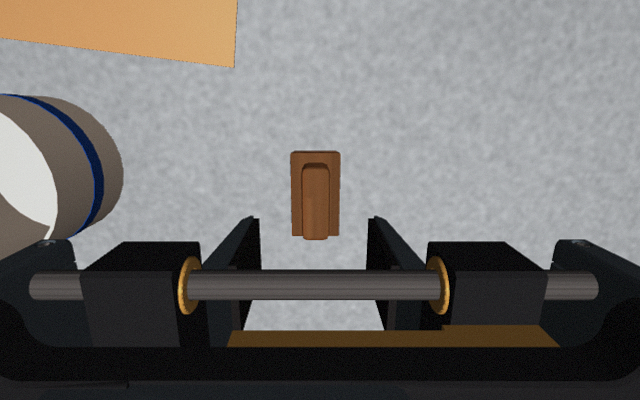

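View pics/s20.png

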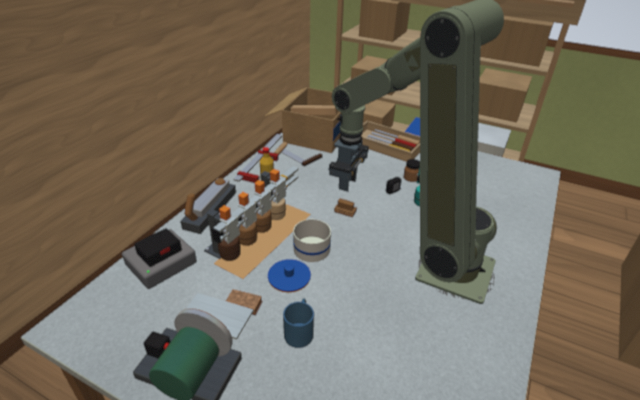

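>>> apply_moves(series=[[40,0,-1,0,0,0],[75,0,-1,0,0,0],[88,0,-1,0,0,0],[93,0,-1,0,0,0],[93,0,-1,0,0,0],[93,0,-1,0,0,0]])

```text
time_s: 37.7
ee_pos: [0.4286, -0.0989, 0.0273]
ee_rot: [0.708, 0.015, -0.706, 0.015]
contact_force: [0.5, -0.4, 0.5]
finger_gap: 0.0597
```

>>> apply_moves(series=[[0,0,0,0,0,0],[0,0,0,0,0,0],[0,0,0,0,0,0],[0,0,0,0,0,0],[0,0,0,0,0,0]], fingers=8)

```text
time_s: 38.2
ee_pos: [0.4278, -0.0987, 0.0266]
ee_rot: [0.707, 0.015, -0.707, 0.015]
contact_force: [-0.1, -0.4, 0.4]
finger_gap: 0.023
```

```bash
python3 - <<'E'
from h import *
go(.428,-.0984,.2,-1.526)
# tub rim from w18: bright rim ellipse
c=cv2.imread('pics/w18.png');cv2.imwrite('pics/w18t.png',cv2.resize(c[30:145,130:250],(626,600),interpolation=cv2.INTER_CUBIC))
E
```

```text
row [-173.4, -0.3, -0.3] [-0.0017, -0.0004, -0.0002] | cur [ 0.4278 -0.0987  0.0266] yaw -1.5277 t 38.2 gap 0.023
```

View pics/w18t.png

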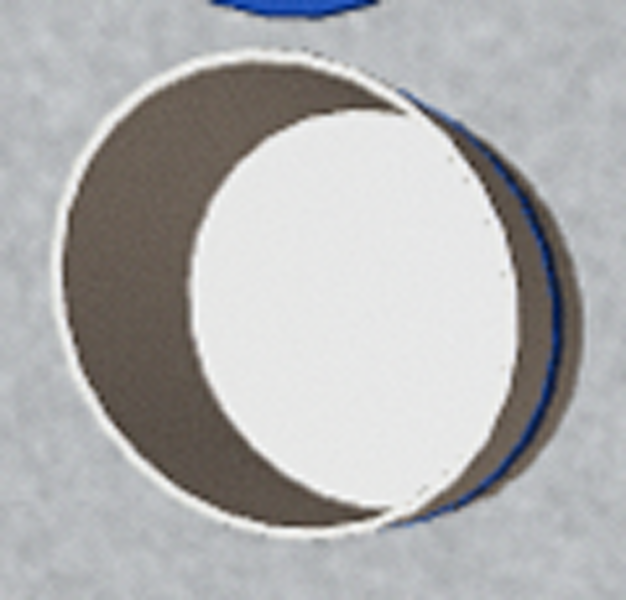

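```bash
cat >>h.py <<'E'
def circ(P):
    P=np.array(P);A=np.c_[2*P,np.ones(len(P))];x=np.linalg.lstsq(A,(P**2).sum(1),rcond=None)[0]
    r=np.sqrt(x[2]+x[0]**2+x[1]**2);print('circ',x[:2].round(4),'r',r.round(4),'res mm',((np.hypot(*(P-x[:2]).T)-r)*1e3).round(1));return x[:2]
E
python3 - <<'E'
from h import *
circ([onz('w18',130+u/5.217-.0,30+v/5.217,.08)[:2] for u,v in [(52,255),(265,48),(310,539),(519,320),(405,93)]])
# lid from w15
im=load('w15')[0];h=cv2.cvtColor(im,cv2.COLOR_RGB2HSV);m=cv2.inRange(h,np.array((105,150,60)),np.array((125,255,255)))
n,l,s,ce=cv2.connectedComponentsWithStats(m);i=1+np.argmax(s[1:,4]);print(s[i])
cn=max(cv2.findContours((l==i).astype(np.uint8),cv2.RETR_EXTERNAL,cv2.CHAIN_APPROX_NONE)[0],key=len)[:,0]
circ([onz('w15',u,v,.015)[:2] for u,v in cn[::10]])
st=env.read_state();print(st['contact_force'])
E
```

```text
circ [0.4412 0.1352] r 0.0604 res mm [-0.1 -0.2  0.2 -0.3  0.5]
[ 129   31   95   99 7280]
circ [0.4384 0.2817] r 0.0648 res mm [ 0.4  0.4  0.7  0.2 -0.4 -0.4 -0.3 -0.2 -0.1 -0.4  0.2  0.3 -0.1 -0.1
  0.3  0.4  0.4 -0.5  0.2 -0.  -0.2 -0.5 -0.4  0.7 -0.5 -0.4  0.2 -0. ]
[-0.05214609 -0.3545374   0.37283547]
```

>>> apply_moves(series=[[-30,0,0,0,0,0],[-80,0,0,0,0,0],[-130,0,0,0,0,0],[-173,0,0,0,0,0],[-173,0,0,0,0,0],[-173,0,0,0,0,0]])

```text
time_s: 38.8
ee_pos: [0.4277, -0.0987, 0.1999]
ee_rot: [0.707, 0.015, -0.706, 0.015]
contact_force: [0.3, 0.6, -1.7]
finger_gap: 0.0219
```

```bash
python3 - <<'E'
from h import *
save('side','s21')
go(.4412,.1352,.2,-1.527)
E
```

```text
row [-1.3, -232.8, -24.5] [-0.0008, 0.0017, 0.0005] | cur [ 0.4268 -0.0984  0.1986] yaw -1.5278 t 38.85 gap 0.022
```

>>> apply_moves(series=[[0,-40,-5,0,0,0],[0,-85,-10,0,0,0],[0,-130,-15,0,0,0],[0,-175,-20,0,0,0],[0,-215,-24,0,0,0],[0,-233,-24.5,0,0,0],[0,-233,-24.5,0,0,0],[0,-233,-24.5,0,0,0],[0,-233,-24.5,0,0,0]])

```text
time_s: 39.75
ee_pos: [0.4415, 0.1341, 0.1984]
ee_rot: [-0.706, -0.014, 0.708, -0.015]
contact_force: [-0.6, 0.6, -0.2]
finger_gap: 0.022
```

```bash
python3 - <<'E'
from h import *
save('side','s22');save('wrist','w22')
go(.4412,.1352,.032,-1.527)
a=cv2.imread('pics/s22.png');cv2.imwrite('pics/s22c.png',cv2.resize(a[150:300,240:400],(640,600),interpolation=cv2.INTER_CUBIC))
E
```

```text
row [167.0, -1.2, 0.5] [-0.0024, 0.0009, -0.0005] | cur [0.4419 0.1341 0.199 ] yaw -1.5294 t 39.85 gap 0.0218
```

View pics/s22c.png

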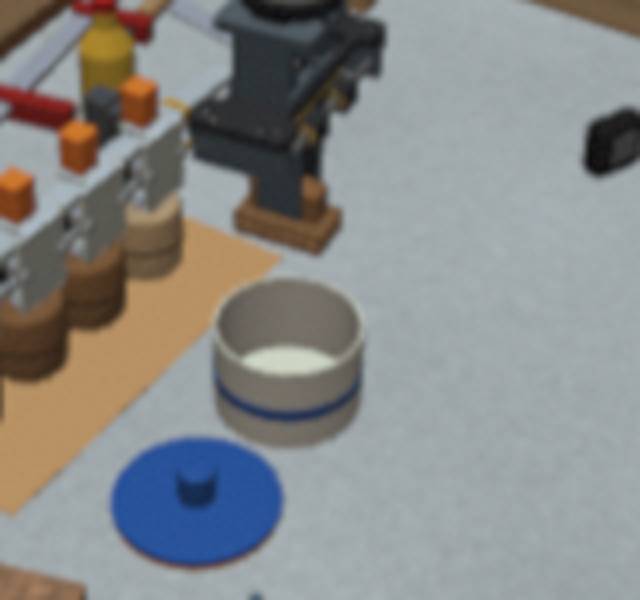

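View pics/w22.png

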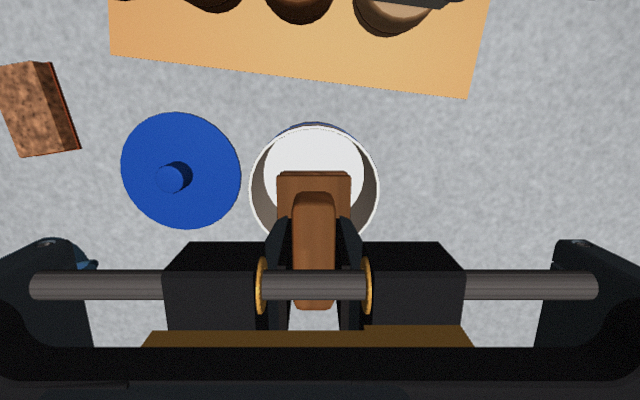

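>>> apply_moves(series=[[45,-1.2,0.5,0,0,0],[90,-1.2,0.5,0,0,0],[125,-1.2,0.5,0,0,0],[150,-1.2,0.5,0,0,0],[162,-1.2,0.5,0,0,0],[166,-1.2,0.5,0,0,0],[166,-1.2,0.5,0,0,0],[166,-1.2,0.5,0,0,0]])

```text
time_s: 40.65
ee_pos: [0.4424, 0.1362, 0.0343]
ee_rot: [0.708, 0.015, -0.706, 0.015]
contact_force: [-0.0, 1.0, -0.7]
finger_gap: 0.022
```

```bash
python3 - <<'E'
from h import *
go(.4412,.1352,.0305,-1.527);print(env.read_state()['contact_force'])
E
```

```text
row [3.8, 1.0, 1.3] [-0.0015, -0.0019, 0.0004] | cur [0.4424 0.1362 0.0343] yaw -1.5285 t 40.65 gap 0.022
[-0.01641039  0.96365438 -0.70022498]
```

>>> apply_moves(series=[[2,0,0,0,0,0],[3,0,0,0,0,0],[3,0,0,0,0,0]])

```text
time_s: 40.95
ee_pos: [0.4421, 0.1365, 0.0311]
ee_rot: [0.707, 0.015, -0.706, 0.015]
contact_force: [1.0, -0.9, 1.1]
finger_gap: 0.0223
```

>>> apply_moves(series=[[0,0,0,0,0,0],[0,0,0,0,0,0],[0,0,0,0,0,0],[-20,0,0,0,0,0],[-60,0,0,0,0,0],[-110,0,0,0,0,0],[-160,0,0,0,0,0],[-210,0,0,0,0,0],[-250,0,0,0,0,0],[-250,0,0,0,0,0]], fingers=40)

```text
time_s: 41.95
ee_pos: [0.4444, 0.1372, 0.2864]
ee_rot: [0.711, 0.016, -0.703, 0.014]
contact_force: [0.7, -0.4, 0.9]
finger_gap: 0.0395
```

```bash
python3 - <<'E'
from h import *
go(.4412,.1352,.0305,-.1)
save('wrist','w23');save('side','s23')
a=cv2.imread('pics/s23.png');cv2.imwrite('pics/s23c.png',cv2.resize(a[150:300,240:400],(640,600),interpolation=cv2.INTER_CUBIC))
E
```

```text
row [255.8, 2.6, 6.5] [-1.4278, -0.0125, -0.0065] | cur [0.4444 0.1372 0.2864] yaw -1.5278 t 41.95 gap 0.0395
```

View pics/s23c.png

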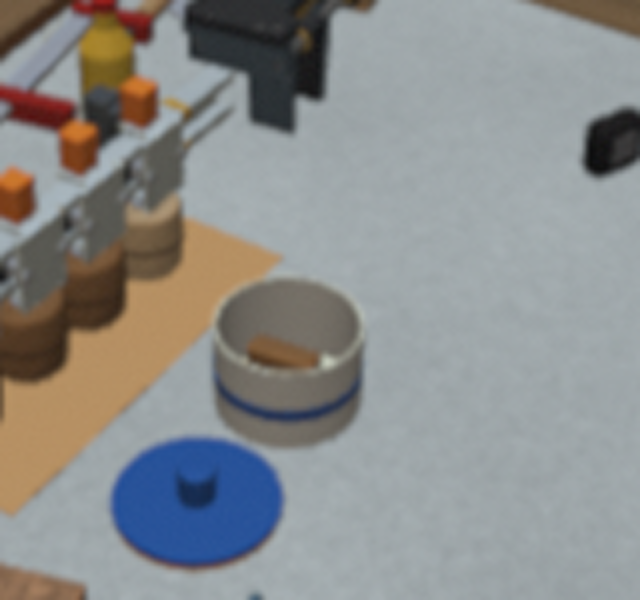

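View pics/w23.png

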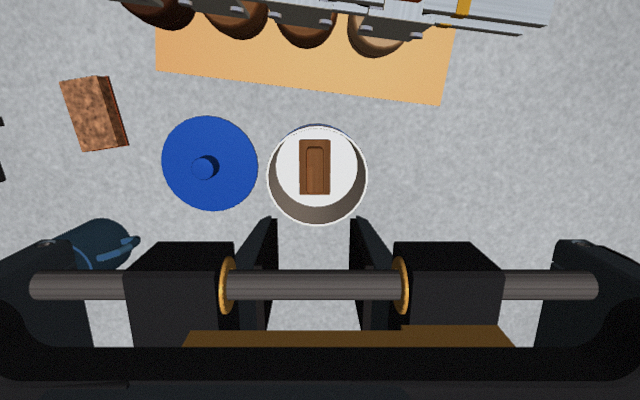

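```bash
python3 - <<'E'
from h import *
fn='w23'
im=load(fn)[0];h=cv2.cvtColor(im,cv2.COLOR_RGB2HSV);m=cv2.inRange(h,np.array((105,150,60)),np.array((125,255,255)))
n,l,s,ce=cv2.connectedComponentsWithStats(m);i=1+np.argmax(s[1:,4]);print(s[i])
cn=max(cv2.findContours((l==i).astype(np.uint8),cv2.RETR_EXTERNAL,cv2.CHAIN_APPROX_NONE)[0],key=len)[:,0]
circ([onz(fn,u,v,.016)[:2] for u,v in cn[::10]])
print('mug',onz(fn,95,245,.09),onz(fn,135,240,.05))
c=cv2.imread('pics/w23.png');cv2.imwrite('pics/w23c.png',cv2.resize(c[105:235,150:380],(800,452),interpolation=cv2.INTER_CUBIC))
E
```

```text
[ 162  116   96   95 7072]
circ [0.4388 0.2818] r 0.0646 res mm [ 0.4  0.2 -0.4  0.  -0.4  0.6 -0.4  0.2 -0.1 -0.5  0.5  0.1  0.6 -0.1
 -0.6 -0.6  0.7  0.6 -0.4 -0.5 -0.2  0.3  0.1  0.1  0.5 -0.2 -0.5]
mug [0.34737496 0.40107107 0.09      ] [0.33856099 0.37455273 0.05      ]
```

View pics/w23c.png

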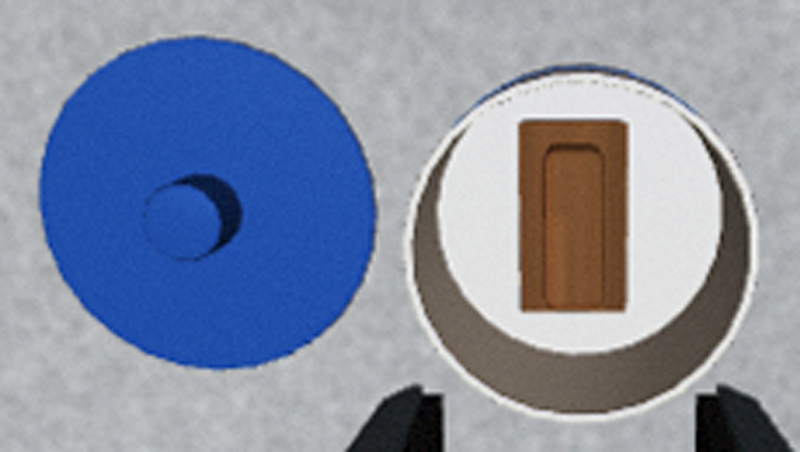

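```bash
python3 - <<'E'
from h import *
k=800/230
print('knob',onz('w23',150+183/k,105+222/k,.048))
circ([onz('w23',150+u/k,105+v/k,.08)[:2] for u,v in [(404,243),(757,243),(580,421),(585,70),(450,130)]])
go(.4388,.2818,.12,-.1)
E
```

```text
knob [0.43912269 0.28026151 0.048     ]
circ [0.4406 0.135 ] r 0.0601 res mm [-0.2 -0.4  0.3  0.6 -0.3]
row [160.9, -145.4, -3.3] [-1.4278, -0.0014, -0.0008] | cur [0.4416 0.1364 0.2809] yaw -1.5278 t 42.05 gap 0.0398
```

>>> apply_moves(series=[[0,-10,0,-0.14,0,0],[0,-30,0,-0.28,0,0],[0,-50,0,-0.42,0,0],[0,-70,0,-0.56,0,0],[0,-90,-1,-0.7,0,0],[10,-110,-2,-0.84,0,0],[30,-130,-3,-0.98,0,0],[60,-145,-3,-1.12,0,0],[90,-145,-3,-1.26,0,0],[120,-145,-3,-1.4,0,0],[150,-145,-3,-1.428,0,0],[161,-145,-3,-1.428,0,0]], fingers=60)

```text
time_s: 43.25
ee_pos: [0.4351, 0.2795, 0.1147]
ee_rot: [-0.521, -0.475, 0.528, -0.474]
contact_force: [-0.7, 0.2, 0.3]
finger_gap: 0.06
```

>>> apply_moves(series=[[0,0,0,0,0,0],[0,0,0,0,0,0],[0,0,0,0,0,0],[0,0,0,0,0,0]])

```text
time_s: 43.65
ee_pos: [0.4391, 0.2817, 0.1208]
ee_rot: [0.525, 0.474, -0.523, 0.475]
contact_force: [1.1, -0.5, 0.3]
finger_gap: 0.0601
```

```bash
python3 - <<'E'
from h import *
save('wrist','w24')
go(.439,.2813,.024,-.1)
fn='w24'
im=load(fn)[0];h=cv2.cvtColor(im,cv2.COLOR_RGB2HSV);m=cv2.inRange(h,np.array((105,150,60)),np.array((125,255,255)))
n,l,s,ce=cv2.connectedComponentsWithStats(m);i=1+np.argmax(s[1:,4]);print(s[i])
E
```

```text
row [96.6, -0.1, 0.5] [-0.0, -0.0014, -0.0019] | cur [0.4389 0.2816 0.1206] yaw -0.1 t 43.7 gap 0.0599
[  239   122   150   144 16297]
```

View pics/w24.png

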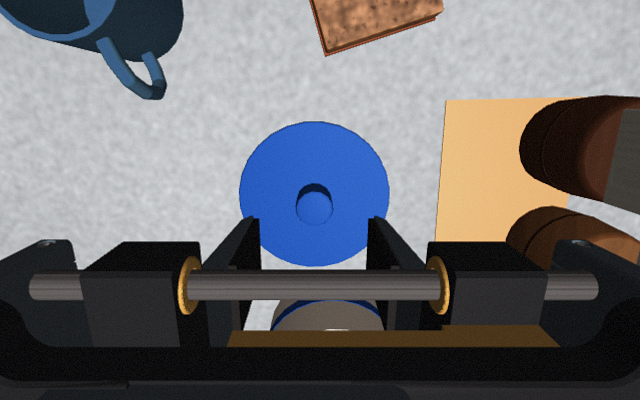

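>>> apply_moves(series=[[40,0,0.5,0,0,0],[75,0,0.5,0,0,0],[90,0,0.5,0,0,0],[97,0,0.5,0,0,0],[97,0,0.5,0,0,0],[97,0,0.5,0,0,0]])

```text
time_s: 44.3
ee_pos: [0.4392, 0.2814, 0.0235]
ee_rot: [0.525, 0.474, -0.523, 0.475]
contact_force: [-0.3, 1.0, -0.5]
finger_gap: 0.0599
```

>>> apply_moves(series=[[0,0,0,0,0,0],[0,0,0,0,0,0],[0,0,0,0,0,0],[0,0,0,0,0,0],[0,0,0,0,0,0]], fingers=12)

```text
time_s: 44.8
ee_pos: [0.4386, 0.281, 0.0229]
ee_rot: [0.525, 0.474, -0.524, 0.475]
contact_force: [-0.1, 0.5, 2.9]
finger_gap: 0.029
```

```bash
python3 - <<'E'
from h import *
go(.441,.135,.18,-.1)
E
```

```text
row [-157.2, 17.0, 145.0] [0.0003, -0.0005, -0.0009] | cur [0.4386 0.281  0.0229] yaw -0.0997 t 44.8 gap 0.029
```

>>> apply_moves(series=[[-30,0,0,0,0,0],[-75,0,0,0,0,0],[-120,0,0,0,0,0],[-157,3,30,0,0,0],[-157,8,70,0,0,0],[-157,13,110,0,0,0],[-157,16,138,0,0,0],[-157,17,145,0,0,0],[-157,17,145,0,0,0],[-157,17,145,0,0,0],[-157,17,145,0,0,0]])

```text
time_s: 45.9
ee_pos: [0.4408, 0.1359, 0.1793]
ee_rot: [0.524, 0.475, -0.524, 0.475]
contact_force: [0.5, 0.5, -2.3]
finger_gap: 0.0293
```

```bash
python3 - <<'E'
from h import *
save('wrist','w25');save('side','s25');save('scene','sc25')
go(.441,.135,.112,-.1)
a=cv2.imread('pics/s25.png');cv2.imwrite('pics/s25c.png',cv2.resize(a[150:300,240:400],(640,600),interpolation=cv2.INTER_CUBIC))
E
```

```text
row [67.3, 0.3, 0.7] [0.0015, -0.0001, 0.0001] | cur [0.4408 0.1357 0.1793] yaw -0.0985 t 46.05 gap 0.0295
```

View pics/s25c.png

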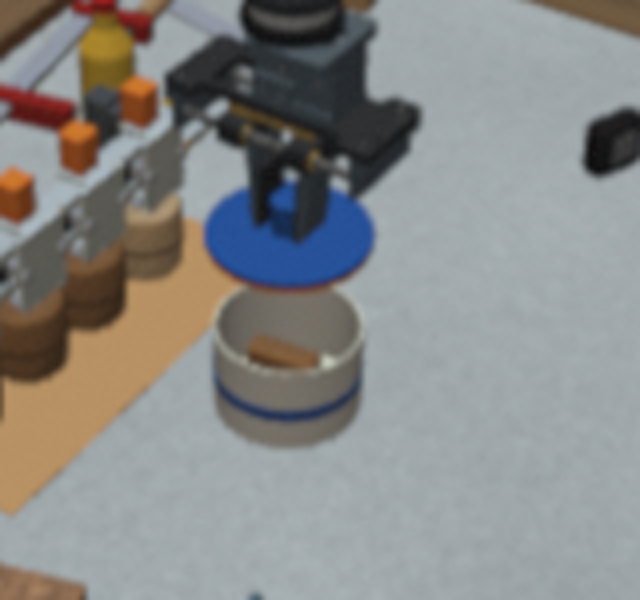

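View pics/w25.png

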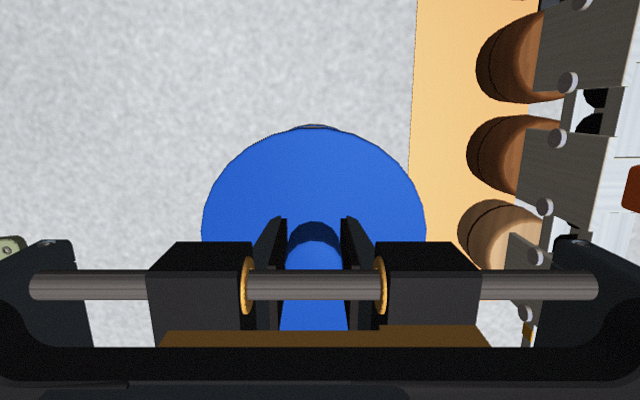

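>>> apply_moves(series=[[35,0.3,0.7,0,0,0],[60,0.3,0.7,0,0,0],[70,0.3,0.7,0,0,0],[75,0.3,0.7,0,0,0],[78,0.3,0.7,0,0,0],[80,0.3,0.7,0,0,0],[80,0.3,0.7,0,0,0],[80,0.3,0.7,0,0,0]])

```text
time_s: 46.85
ee_pos: [0.4415, 0.1343, 0.1001]
ee_rot: [0.525, 0.474, -0.524, 0.475]
contact_force: [-0.6, -0.3, -1.3]
finger_gap: 0.0297
```

```bash
python3 - <<'E'
from h import *
save('side','s26')
st=env.read_state();print(st['contact_force'],st['ft_torque']);go(.441,.135,.091,-.1)
a=cv2.imread('pics/s26.png');cv2.imwrite('pics/s26c.png',cv2.resize(a[170:280,270:360],(491,600),interpolation=cv2.INTER_CUBIC))
E
```

```text
[ 0.41614438 -0.29683396 -1.51174133] [0.03808477 0.00258208 0.00403866]
row [9.1, -0.5, -0.7] [0.0001, -0.0005, -0.0013] | cur [0.4414 0.1342 0.1001] yaw -0.0999 t 46.9 gap 0.0293
```

View pics/s26c.png

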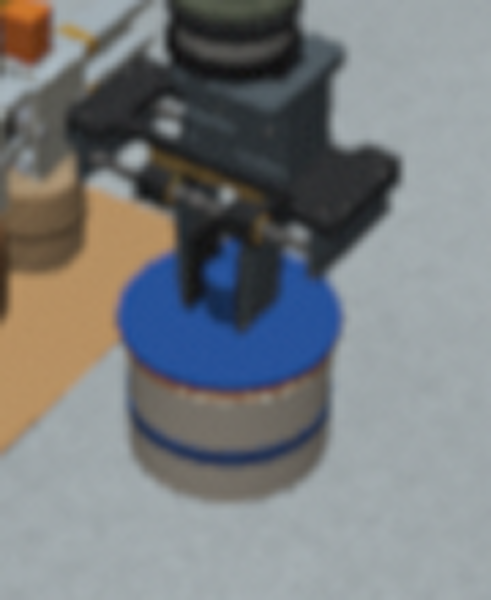

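In the tub's mouth, no contact load yet. Press in small steps.

>>> apply_moves(series=[[2,-0.3,-0.5,0,0,0],[4,-0.3,-0.5,0,0,0],[5,-0.3,-0.5,0,0,0],[6,-0.3,-0.5,0,0,0],[6,-0.3,-0.5,0,0,0]])

```text
time_s: 47.4
ee_pos: [0.4409, 0.1348, 0.094]
ee_rot: [0.525, 0.474, -0.524, 0.475]
contact_force: [-1.7, -0.6, 4.8]
finger_gap: 0.0293
```

>>> apply_moves(series=[[1,0,0,0,0,0],[2,0,0,0,0,0],[2,0,0,0,0,0],[3,0,0,0,0,0],[3,0,0,0,0,0]])

```text
time_s: 47.9
ee_pos: [0.4409, 0.1347, 0.0909]
ee_rot: [0.525, 0.474, -0.524, 0.475]
contact_force: [-1.2, -0.0, 4.5]
finger_gap: 0.029
```

>>> apply_moves(series=[[1,0,0,0,0,0],[1,0,0,0,0,0],[2,0,0,0,0,0],[2,0,0,0,0,0]])

```text
time_s: 48.3
ee_pos: [0.4409, 0.1348, 0.0907]
ee_rot: [0.525, 0.474, -0.524, 0.475]
contact_force: [-4.7, -2.3, 19.8]
finger_gap: 0.0294
```

>>> apply_moves(series=[[-2,0,0,0,0,0],[-2,0,0,0,0,0]])

```text
time_s: 48.5
ee_pos: [0.4411, 0.1348, 0.0908]
ee_rot: [0.525, 0.474, -0.524, 0.475]
contact_force: [-1.8, 0.1, 6.1]
finger_gap: 0.0293
```

>>> apply_moves(series=[[0,0,0,0,0,0],[0,0,0,0,0,0],[0,0,0,0,0,0],[-20,0,0,0,0,0],[-60,0,0,0,0,0],[-110,0,0,0,0,0],[-160,0,0,0,0,0],[-200,0,40,0,0,0],[-200,0,80,0,0,0],[-200,0,80,0,0,0],[-200,0,80,0,0,0]], fingers=55)

```text
time_s: 49.6
ee_pos: [0.4326, 0.0547, 0.2902]
ee_rot: [0.525, 0.474, -0.525, 0.474]
contact_force: [0.3, 0.3, -0.6]
finger_gap: 0.0548
```

```bash
python3 - <<'E'
from h import *
save('side','s27');save('scene','sc27');save('wrist','w27')
a=cv2.imread('pics/s27.png');b=cv2.imread('pics/sc27.png')
cv2.imwrite('pics/m27.png',np.hstack([cv2.resize(a[190:280,270:360],(400,400),interpolation=cv2.INTER_CUBIC),cv2.resize(b[150:230,290:370],(400,400),interpolation=cv2.INTER_CUBIC)]))
fn='w27'
im=load(fn)[0];h=cv2.cvtColor(im,cv2.COLOR_RGB2HSV);m=cv2.inRange(h,np.array((105,150,60)),np.array((125,255,255)))
n,l,s,ce=cv2.connectedComponentsWithStats(m);i=1+np.argmax(s[1:,4]);print(s[i])
cn=max(cv2.findContours((l==i).astype(np.uint8),cv2.RETR_EXTERNAL,cv2.CHAIN_APPROX_NONE)[0],key=len)[:,0]
circ([onz(fn,u,v,.085)[:2] for u,v in cn[::10]])
E
```

```text
[  255    39   119   123 11397]
circ [0.4404 0.1357] r 0.0647 res mm [ 0.5 -0.2  0.  -0.1  0.3  0.1  0.1  0.  -0.6 -0.5  0.4  0.1  0.3  0.2
  0.2 -0.5 -0.1  0.1  0.1  0.1 -0.3 -0.3  0.3  0.2 -0.1  0.3 -0.8 -0.1
  0.4  0.4  0.3 -0.5 -0.2  0.2 -0.5]
```

View pics/m27.png

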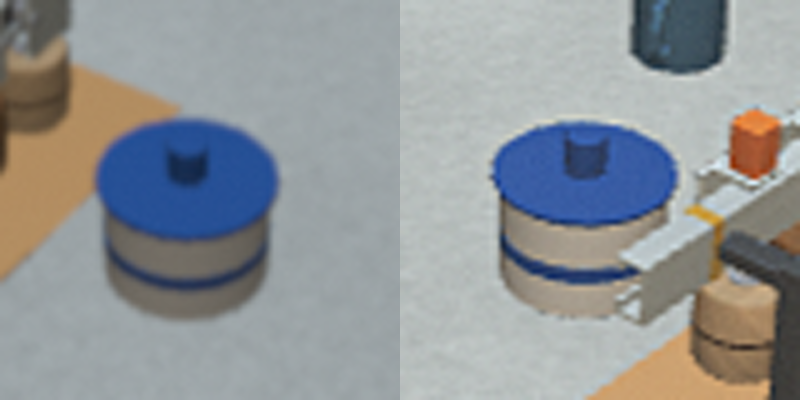

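View pics/sc27.png

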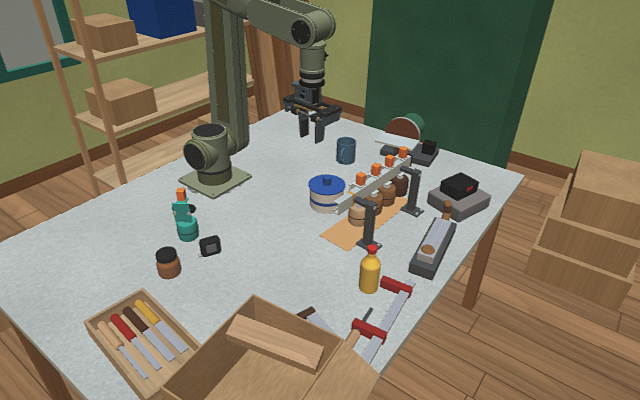

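View pics/w27.png

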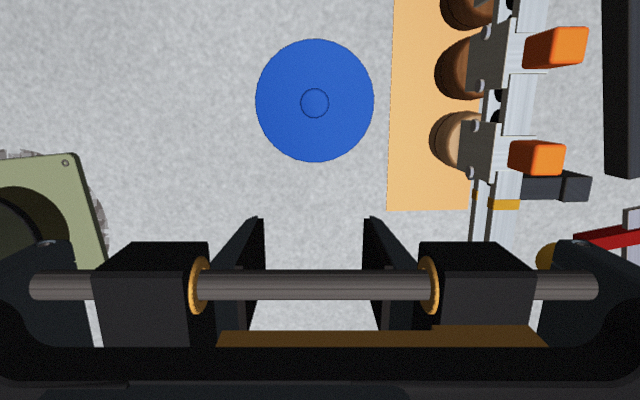

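```bash
python3 - <<'E'
from h import *
print(env.read_state()['time_s'],env.sign_off())
E
```

```text
the job is handed in; nothing more can be done
49.75 None
```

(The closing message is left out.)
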